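# Drive a taper key home in a pulley hub

## Task

Lock the pulley hub on its shaft with the steel taper key: draw the key out of its grey holder by the thin end and lay it down flat on the bench, let go, and take it again by its block head. Lay it on the shaft and start its thin end in the slot of the hub, let go of it while the head still stands well clear of the hub, then tap the head with closed fingertips or the like until it sits tight against the hub. Leave the lens mount, the flat box and the black post holder where they are.

Things in the scene. Friction and masses are not known exactly. Their poses are not given: they have to be found in the camera images.
- key_head (a point): Centre of the block head of the steel taper key (108 mm long, 0.18 kg), 17 mm above its flat underside. Head 30 (x) x 32 (y) x 34 mm (z). +x runs to the thin end. 15 mm ahead is the shoulder, then a tail 20 mm wide, 70 mm long, 19 mm high falling to 12, underside level with the head's, and a nose 8 mm long, 13 wide, 10 high. Starts head inside the holder, underside 10 mm above the bench.
- key_tail (a point): Point in the same key's tail, 71 mm along +x from the head's centre (22 mm short of the tip of the nose), 6.7 mm above the underside, half-way up; the tail is 20 mm wide and 13 mm high there. About the middle of the part that sticks out of the holder. Axes as key_head.
- holder: Fixed grey plastic holder, 85 x 70 mm, 44 mm high; origin on the bench at the centre of its front edge, +x out of the front along the key. Floor 10 mm thick; walls as high as the key's head and 2 to 3 mm from its sides; open above and in front: the key lifts straight up or draws out. 40 mm of the key stick out, 10 mm above the bench.
- hub: Pulley hub fixed on a bench foot; origin on the bench under the slot mouth, +x into the slot. Dark round hub 74 mm in diameter, axis 60 mm up, 60 mm long behind its front face; behind it a pulley 90 mm in diameter (top at 105 mm). Foot plate 90 mm wide, 12 mm high, from 40 mm before the face to 85 mm behind. The shaft, 28 mm thick, reaches 45 mm out in front.
- slot_mouth (a point): Middle of the key slot's floor at the hub's front face, 55 mm above the bench; +x into the slot, level. Slot 24 mm wide, open through; 16 mm high at the face under a brass shoe sloping down 1:10 inwards like the key. Its floor is the shaft's 16 mm wide flat, which reaches 45 mm out in front: the key can lie on it. Key home: key_head at x = -15, z = +17 mm from here.
- shoe (a joint): Lift in m of the sprung brass shoe over the slot: 0 with no key, about 0.003 with the key home. The key runs free until its shoulder is about 30 mm from the hub; from there driving it takes a force that rises to roughly 4 to 8 N at home, and it stays by friction where it is left. It stops hard when the head meets the hub face.
- lens_mount: Black ring-shaped lens mount with a foot, 26 x 65 x 60 mm, loose bystander; origin at the centre of its underside.
- flat_box: Flat light grey box with a lid, 46 x 62 x 15 mm, loose bystander; origin at the centre of its underside.
- post_holder: Black upright post holder, 25 x 32 x 66 mm, loose bystander; origin at the centre of its underside.
Not all that is in view belongs to the job. What is shaped like the part that bears key_head but yellow is not meant.

How it is judged:
On the way, in this order (a step that is already met when the one before it is completed fails the run):
1. the key lies flat and free on the bench, out of the holder (height (world z) of key_head below 0.021 m and angle between key_head's own z axis and vertical below 0.08 rad and contact force between the fingers and key below 0.05 N and linear speed of key below 0.02 m/s), for 0.1 s.
2. the key lies on the shaft, started at least 20 mm into the slot, its head still at least 8 mm off the hub, let go (x of key_head in the frame of slot_mouth between -0.073 and -0.023 m and y of key_head in the frame of slot_mouth between -0.008 and 0.008 m and z of key_head in the frame of slot_mouth between 0.012 and 0.025 m and angle between the x axis of key_head and the x axis of slot_mouth, either way round below 0.15 rad and contact force between the fingers and key below 0.05 N), for 0.1 s.
At the end, for the whole second after the job is handed in: The key is home in the slot, at rest and released: its head is within 3.5 mm of the hub face, within 5 mm of the slot's middle line and straight within 0.08 rad, and the shoe is lifted by more than 1.8 mm (x of key_head in the frame of slot_mouth between -0.0185 and -0.01 m and y of key_head in the frame of slot_mouth between -0.005 and 0.005 m and z of key_head in the frame of slot_mouth between 0.012 and 0.022 m and angle between the x axis of key_head and the x axis of slot_mouth, either way round below 0.08 rad and value of joint shoe above 0.0018 m and linear speed of key below 0.01 m/s); the robot touches nothing.
It fails at once if the lens mount, the flat box or the black post holder is moved by more than 30 mm (distance of any of lens_mount, flat_box, post_holder from where it was at the start of the episode above 0.03 m).
It also fails if it takes over 70 s, if anything falls off the work surface, if the arm or the gripper's body presses on something with over 40 N, if the wrist force passes 120 N, or if a joint passes its speed limit or range.

## Robot

A 6-joint arm with a two-finger parallel gripper is mounted at the origin on a cart in front of the work surface, level with it; the furniture and walls round the work are solid. World frame = base frame: x ahead of the robot, y to its left, z up, the work surface at z = 0. Lengths are in m, angles in rad, forces in N, time in s.
With the tool pointing down it reaches from about 0.375 to 0.975 m from the base axis. Payload 3.8 kg.
Tool frame: the origin (TCP) lies on the centre line of the jaws, within the pads' length; the fingertips stand 14 mm ahead of it and the grasp point (between the pads) lies 5 mm behind it; x points along the fingers, y is the direction in which the jaws open and shut, and the axes are right-handed (so a half turn about x gives the same grasp; the last joint's range is limited). The gripper opens to 85 mm and grips with 20 to 120 N. Pads are 22 mm wide; open, the fingers measure 114 mm over their backs; the gripper's body (76 mm by 85 mm) begins 54 mm behind the grasp point. The pads swing forward as they close: fully open they stand 13 mm farther back than shut.
Start: joints at [-1.177, 0.264, 1.604, -0, 1.274, -0.037], TCP at [0.282, -0.613, 0.221] pointing down, gripper open.
Joint ranges: [-2.63, 2.63], [-0.94, 2.18], [0.31, 2.57], [-1.31, 4.45], [0, 2.66], [-2.55, 2.55]. Speed limits (rad/s): [2.57, 2.57, 3.14, 3.14, 3.14, 3.14].

## Interface

Orientations are given as a rotation vector (axis times angle).
In Python, from workcell import bot gives the robot as it stands.
- The arm moves only by the shell command python3 -m creep 'ROWS' [FORCE]. ROWS is JSON, a list of rows, each an object with "grip": the finger opening in cm, from 0 to 8.54; "dp": the shift along the tool's x, y, z in cm, a list of three; "rotation": the turn, a rotation vector about the tool's x, y, z in rad, a list of three. A call has 1 to 5 rows; each row is the pose to reach, as a shift and turn from the pose commanded when the call began, along the tool's axes at that moment; what a row does not reach only later rows make up. A row lasts 1/12 s, in which the tool goes at most 41.7 mm and 7.16 degrees, less where a joint would pass 70% of its speed; a pose out of reach is approached as far as the arm can. A call with a gripper value outside its range is refused whole. The fingers move at their own pace and stop on an object; FORCE is the grip in N (left out, the last holds). Time passes only in rows, so rows that repeat a pose let the fingers close. It gives the time, the measured TCP pose, the force and the opening at its end, in the units of the state.
- bot.read_state(): the state, without advancing time (a new reading comes with each control period).
- bot.read_camera(name): name is "scene" or "top" or "wrist"; returns (picture, depth): 384x512x3 uint8, red, green, blue; 384x512 float32, m along the optical axis (not along the pixel's ray), 0 where there is no reading.
- bot.get_calibration(name): a dict with "fx", "fy", "cx", "cy" (pixels), "rvec" (rotation vector, rad) and "tvec" (3), from world to camera coordinates, as OpenCV has them. Camera axes: x right, y down, z forward; pixel columns grow to the right and rows downward; lengths in m; the calibration is good to about 2 mm. A picture is of the moment at which its call begins: read the wrist's pose just before it. get_calibration takes no time and is no camera call; for the wrist camera it gives the pose at the moment of the call.
- bot.finish_job(): hands the job in, once; it reports no verdict.
The state is a dict: "time": time; "q": joint angles; "joint_vel": joint speeds; "joint_torque": joint torques, N m; "tool_pos": TCP position; "tcp_rot": TCP orientation; "wrist_force": force on the tool from outside, world axes, zero at the start; "torque": the same for the moment, N m; "width": opening from 0.0 (shut) to 1.0 (fully open).
Only numpy, scipy, OpenCV 4.12 (cv2) and the standard library are available. Lean on these libraries where they do the work, as an engineer would, in place of code of your own. Each camera call takes 0.05 s, during which the arm holds its last target.

## Working session

There is one attempt and no reset: what is moved stays moved. The work goes in short steps, Python scripts to look and compute and a shell command to move; the robot and the scene stay as the last step left them, time stands still between calls to the robot, and variables do not carry over. Pictures are saved under pics/ and viewed, and the job is handed in when it is done.

```bash
mkdir -p pics; ls; cat > h.py <<'E'
import numpy as np, cv2
from workcell import bot
from scipy.spatial.transform import Rotation as R
def cam(n):
    c=bot.get_calibration(n); K=np.array([[c['fx'],0,c['cx']],[0,c['fy'],c['cy']],[0,0,1.]])
    Rm=R.from_rotvec(np.ravel(c['rvec'])).as_matrix(); t=np.ravel(c['tvec']); return K,Rm,t
def ray(C,u,v,z):
    K,Rm,t=C; o=-Rm.T@t; d=Rm.T@np.linalg.inv(K)@np.array([u,v,1.]); return o+d*(z-o[2])/d[2]
def proj(C,p):
    K,Rm,t=C; q=K@(Rm@np.array(p)+t); return q[:2]/q[2]
def pts(C,d):
    K,Rm,t=C; v,u=np.mgrid[:d.shape[0],:d.shape[1]]
    P=np.stack([(u-K[0,2])/K[0,0]*d,(v-K[1,2])/K[1,1]*d,d],-1); return (P-t)@Rm
def save(n,im): cv2.imwrite('pics/'+n+'.png',im[...,::-1])
E
python3 - <<'E'
from h import *
print(bot.read_state())
for n in('scene','top'):
    C=cam(n); p,d=bot.read_camera(n); save(n+'0',p); np.savez(n+'0.npz',p=p,d=d); print(n,-C[1].T@C[2],C[0][0,0])
E
```

```text
pics
{'time': 0.0, 'q': array([-1.17691190e+00,  2.64788973e-01,  1.60542058e+00, -9.14326982e-06,
        1.27369437e+00, -3.68800365e-02]), 'joint_vel': array([-0.00130804,  0.00081404, -0.0003792 ,  0.0006926 ,  0.00027743,
        0.00070431]), 'joint_torque': array([ 1.58180297e-03, -5.15100503e+01, -3.67314148e+01,  1.05843901e-04,
        1.29702155e-02, -5.96687073e-06]), 'tool_pos': array([ 0.28156608, -0.61261508,  0.21991277]), 'tcp_rot': array([ 1.98376914,  0.43640474, -1.98462014]), 'wrist_force': array([-0.26882178,  0.33400816,  0.31891324]), 'torque': array([-0.02635736, -0.02293742,  0.00602842]), 'width': 1.0050140107822325}
scene [-0.14990996 -0.94922039  0.69719505] 398.345674174723
top [ 0.43985619 -0.0897435   1.49535726] 420.55458095185423
```

View pics/scene0.png

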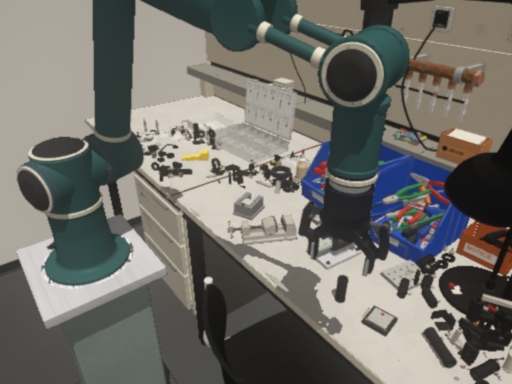

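View pics/top0.png

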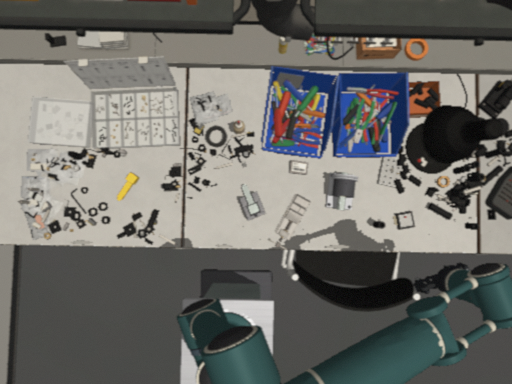

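The top view shows a grey part at (249,203), which is the holder with the key pointing up-left. There is also a vise-like object at (293,215), a dark part at (341,190), a black post at (377,223) and a flat box at (404,219). I'll enlarge this area.

```bash
python3 - <<'E'
from h import *
p=np.load('top0.npz')['p']; save('tc',cv2.resize(p[140:250,225:425],None,fx=4,fy=4,interpolation=cv2.INTER_CUBIC))
p=np.load('scene0.npz')['p']; save('sc',cv2.resize(p[180:340,215:415],None,fx=3.75,fy=3.75,interpolation=cv2.INTER_CUBIC))
d=np.load('top0.npz')['d'];C=cam('top');P=pts(C,d)
h=np.clip(P[140:250,225:425,2]/0.12,0,1); save('th',cv2.applyColorMap(cv2.resize((h*255).astype(np.uint8),None,fx=4,fy=4,interpolation=0),cv2.COLORMAP_JET)[...,::-1])
print(P[210,225],P[190,341],P[203,249],P[223,377])
E
```

```text
[0.46248647 0.01671543 0.00098213] [ 0.53577336 -0.37629317  0.09256639] [ 0.4880424  -0.06831933  0.03125953] [ 0.42752282 -0.51026025  0.04891879]
```

View pics/tc.png

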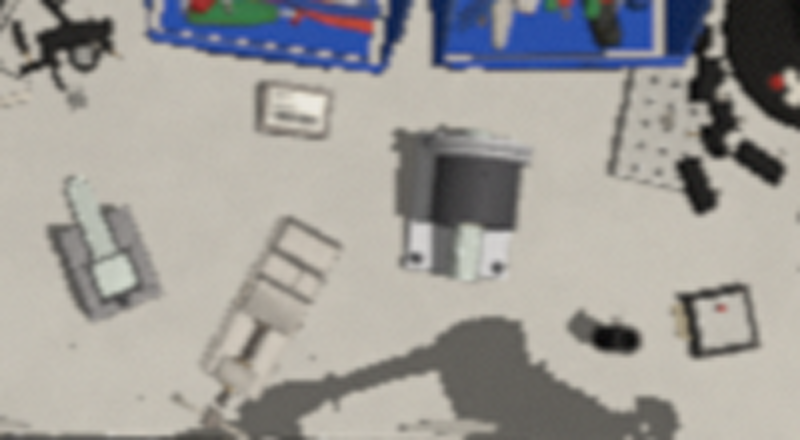

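View pics/sc.png

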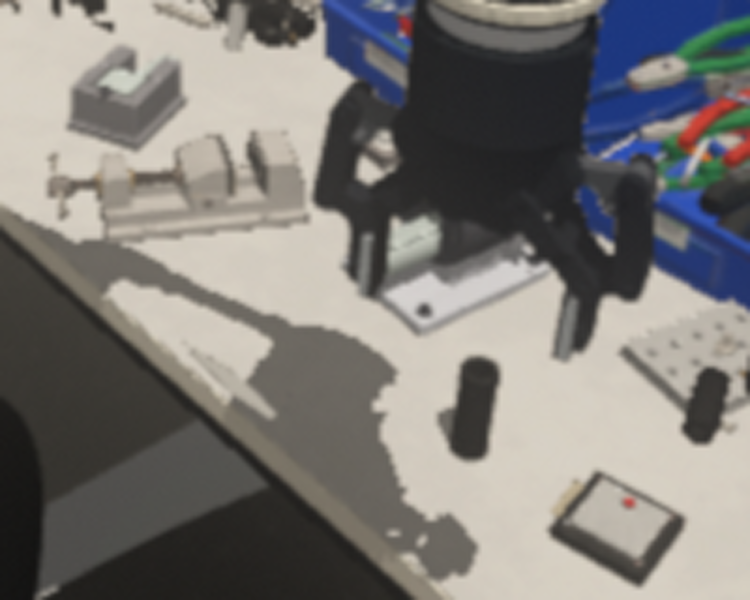

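View pics/th.png

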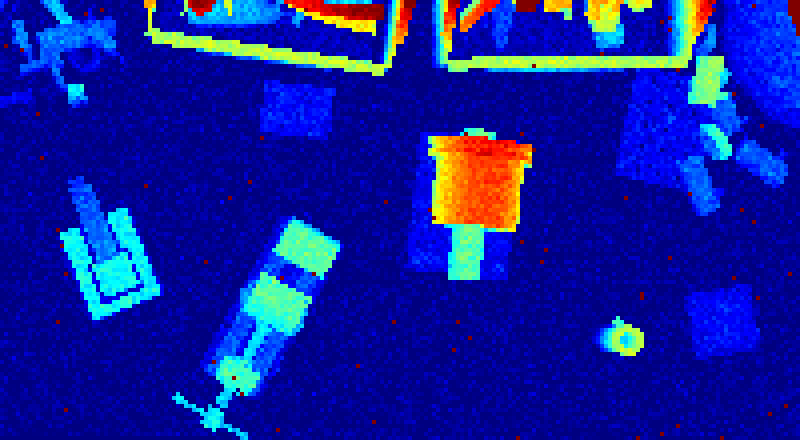

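The candidates are the pale-green part in the grey holder at crop (95,235) and the yellow lookalike at top pixel (127,186). The pale steel one in the grey holder is meant, because yellow is excluded. The hub is at crop (470,190), with its slot facing down the image towards the robot. Next I'll measure both.

```bash
python3 - <<'E'
from h import *
z=np.load('top0.npz');p,d=z['p'],z['d'];C=cam('top');P=pts(C,d)
hsv=cv2.cvtColor(p,cv2.COLOR_RGB2HSV)
for (u,v) in [(254,208),(247,195),(244,187),(341,205),(340,185)]: print(u,v,p[v,u],hsv[v,u],P[v,u].round(4))
# steel mask by colour: g>r
m=((p[...,1].astype(int)-p[...,0]>6)&(p[...,1]>120)).astype(np.uint8)
for name,(v0,v1,u0,u1) in dict(key=(182,218,238,266),shaft=(190,215,330,356)).items():
    vv,uu=np.nonzero(m[v0:v1,u0:u1]); vv+=v0;uu+=u0
    Q=P[vv,uu]; print(name,len(Q),Q.min(0).round(3),Q.max(0).round(3))
    if name=='key':
        hd=Q[Q[:,2]>.037]; tl=Q[(Q[:,2]<.033)&(Q[:,2]>.012)]
        uvh=np.c_[uu,vv][Q[:,2]>.037]
        r=cv2.minAreaRect((hd[:,:2]*1000).astype(np.float32)); print('head',hd.mean(0),r)
        r=cv2.minAreaRect((tl[:,:2]*1000).astype(np.float32)); print('tail',tl.mean(0),r)
    else:
        print('shaft',Q.mean(0), cv2.minAreaRect((Q[:,:2]*1000).astype(np.float32)))
# holder rim
sel=(P[...,2]>.036)&(P[...,2]<.055); sel[:182]=0;sel[222:]=0;sel[:,:236]=0;sel[:,270:]=0
Q=P[sel]; print('rim',cv2.minAreaRect((Q[:,:2]*1000).astype(np.float32)),np.median(Q[:,2]))
# hub: high points
sel=(P[...,2]>.06)&(P[...,2]<.12); sel[:170]=0;sel[200:]=0;sel[:,:325]=0;sel[:,362:]=0
Q=P[sel]; print('hub',cv2.minAreaRect((Q[:,:2]*1000).astype(np.float32)),Q[:,2].max())
for v in range(172,212,2): 
    s=sel[v]; print(v, P[v][s][:,:2].mean(0).round(3) if s.any() else '', end=' ')
E
```

```text
254 208 [200 205 194] [ 44  14 205] [ 0.4706 -0.0861  0.0491]
247 195 [184 189 178] [ 44  15 189] [ 0.516  -0.0607  0.0279]
244 187 [184 189 177] [ 43  16 189] [ 0.544  -0.0495  0.0239]
341 205 [196 201 191] [ 45  13 201] [ 0.4867 -0.3839  0.0575]
340 185 [66 65 65] [ 0  4 66] [ 0.5525 -0.3727  0.093 ]
key 8 [ 0.457 -0.093  0.026] [ 0.513 -0.061  0.05 ]
head [ 0.46678549 -0.08766643  0.04548408] ((468.13568115234375, -87.01988983154297), (12.201807022094727, 24.239816665649414), 82.89962768554688)
tail [ 0.512545   -0.06073527  0.02621263] ((512.5449829101562, -60.735267639160156), (0.0, 0.0), 0.0)
shaft 2 [ 0.476 -0.387  0.057] [ 0.497 -0.387  0.059]
shaft [ 0.48674653 -0.38723843  0.05791659] ((486.74652099609375, -387.2384033203125), (20.630434036254883, 0.0), 179.08587646484375)
rim ((479.77008056640625, -79.17765808105469), (81.03094482421875, 62.1746826171875), 23.07189178466797) 0.04488798470158739
hub ((552.0156860351562, -394.8442687988281), (88.73798370361328, 85.80767822265625), 3.463879108428955) 0.11176382908361122
172  174 [ 0.589 -0.371] 176 [ 0.583 -0.389] 178 [ 0.576 -0.388] 180 [ 0.57  -0.392] 182 [ 0.563 -0.389] 184 [ 0.556 -0.388] 186 [ 0.55  -0.385] 188 [ 0.543 -0.385] 190 [ 0.536 -0.385] 192 [ 0.529 -0.385] 194 [ 0.523 -0.387] 196 [ 0.516 -0.404] 198  200  202  204  206  208  210
```

```bash
cat >> h.py <<'E'
def tgt(p,yaw,pitch=0,verbose=True):
    """tool x down; tool y along horizontal direction yaw; then report shift (cm) & turn in tool axes"""
    s=bot.read_state(); R0=R.from_rotvec(s['tcp_rot'])
    x=np.array([0,0,-1.]); best=None
    for k in (0,np.pi):
        y=np.array([np.cos(yaw+k),np.sin(yaw+k),0]); Rm=R.from_matrix(np.c_[x,y,np.cross(x,y)])
        rv=(R0.inv()*Rm).as_rotvec()
        if best is None or np.linalg.norm(rv)<np.linalg.norm(best): best=rv
    dp=R0.inv().apply(np.array(p)-s['tool_pos'])*100
    print('tcp',s['tool_pos'].round(4),'yawY',np.degrees(np.arctan2(*R0.as_matrix()[[1,0],1])).round(2),'xax',R0.as_matrix()[:,0].round(4),'t',round(s['time'],2),'w',round(s['width'],3),'F',s['wrist_force'].round(2),'q',s['q'].round(2))
    print('dp cm',dp.round(2),'rot',best.round(4),'deg',np.degrees(np.linalg.norm(best)).round(1))
E
python3 - <<'E'
from h import *
C=cam('wrist'); s=bot.read_state();R0=R.from_rotvec(s['tcp_rot']).as_matrix()
print(R0.round(3)); print('cam in tool',R0.T@(-C[1].T@C[2]-s['tool_pos']), 'axes',(C[1]@R0).round(3),C[0][0,0])
tgt([0.50,-0.10,0.25],np.radians(114))
E
```

```text
[[-0.001  0.418 -0.909]
 [ 0.002 -0.909 -0.418]
 [-1.    -0.002 -0.   ]]
cam in tool [-0.15246595  0.00123178 -0.07933256] axes [[-0.001  1.     0.001]
 [-0.309 -0.001  0.951]
 [ 0.951  0.001  0.309]] 294.9584929237295
tcp [ 0.2816 -0.6127  0.2201] yawY -65.32 xax [-8.0e-04  1.9e-03 -1.0e+00] t 0.1 w 1.001 F [-0.02  0.18  0.07] q [-1.18  0.26  1.61 -0.    1.27 -0.04]
dp cm [ -2.91 -37.47 -41.25] rot [ 0.0119 -0.0001  0.002 ] deg 0.7
```

```bash
python3 - <<'E'
from h import *
tgt([0.45,-0.37,0.27],np.radians(90))
E
```

```text
tcp [ 0.2816 -0.6127  0.2201] yawY -65.32 xax [-8.0e-04  1.9e-03 -1.0e+00] t 0.1 w 1.001 F [-0.02  0.18  0.07] q [-1.18  0.26  1.61 -0.    1.27 -0.04]
dp cm [ -4.96 -15.03 -25.44] rot [4.308e-01 4.000e-04 2.000e-03] deg 24.7
```

```bash
python3 -m creep '[{"grip":8.5,"dp":[-5,-3,-5],"rotation":[0.09,0,0]},{"grip":8.5,"dp":[-5,-5,-8],"rotation":[0.18,0,0]},{"grip":8.5,"dp":[-5,-7,-11],"rotation":[0.27,0,0]},{"grip":8.5,"dp":[-5,-9,-14],"rotation":[0.36,0,0]},{"grip":8.5,"dp":[-5,-11,-17],"rotation":[0.43,0,0]}]'; python3 - <<'E'
from h import *
tgt([0.45,-0.37,0.27],np.radians(90))
E
```

```text
time: 0.52
tool_pos: [0.3873, -0.4473, 0.2718]
tcp_rot: [-2.221, 0.006, 2.219]
wrist_force: [1.1, -0.1, -1.2]
width: 0.997
tcp [ 0.3873 -0.4473  0.2718] yawY -90.26 xax [ 8.e-04 -8.e-04 -1.e+00] t 0.52 w 0.997 F [ 1.07 -0.05 -1.24] q [-0.9   0.08  1.73  0.    1.34  0.68]
dp cm [ 0.18 -7.76 -6.24] rot [-0.0045 -0.0008 -0.0008] deg 0.3
```

```bash
python3 -m creep '[{"dp":[0,-3.5,-2.5],"grip":8.5,"rotation":[0,0,0]},{"dp":[0,-6.5,-5],"grip":8.5,"rotation":[0,0,0]},{"dp":[0,-7.8,-6.2],"grip":8.5,"rotation":[0,0,0]},{"dp":[0,-7.8,-6.2],"grip":8.5,"rotation":[0,0,0]}]'; python3 - <<'E'
from h import *
C=cam('wrist'); p,d=bot.read_camera('wrist'); np.savez('w1.npz',p=p,d=d,K=C[0],R=C[1],t=C[2]); save('w1',p)
P=pts(C,d); m=(d>0)
h=np.clip(P[...,2]/0.12,0,1)*m; save('w1h',cv2.applyColorMap((h*255).astype(np.uint8),cv2.COLORMAP_JET)[...,::-1])
tgt([0.5,-0.10,0.25],np.radians(114))
E
```

```text
time: 0.85
tool_pos: [0.4508, -0.3669, 0.2708]
tcp_rot: [2.22, 0.008, -2.219]
wrist_force: [0.1, -0.0, 0.6]
width: 1.0
tcp [ 0.4495 -0.3687  0.2708] yawY -89.74 xax [-6.e-04  4.e-04 -1.e+00] t 0.9 w 0.999 F [ 0.2  -1.78  0.27] q [-0.73  0.06  1.75 -0.    1.33  0.84]
dp cm [  2.08 -26.85  -5.18] rot [-0.4144  0.0005  0.0005] deg 23.7
```

View pics/w1.png

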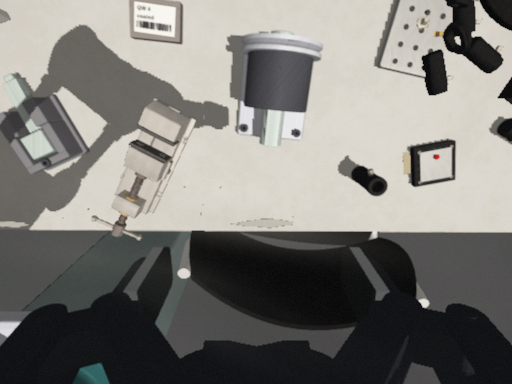

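View pics/w1h.png

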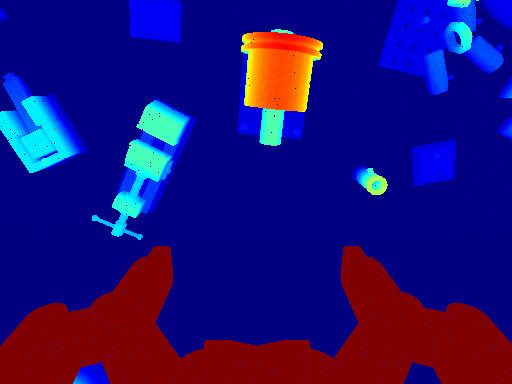

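The wrist view shows the hub with its shaft flat at (271,127), facing down the image, and the key in its holder at (35,140) to (12,78). The vise is at (150,160), the post holder at (370,180), the boxes at (155,20) and (435,163), and the lens mount probably at (458,38). Now I'll measure.

```bash
python3 - <<'E'
from h import *
z=np.load('w1.npz');p,d=z['p'],z['d'];C=(z['K'],z['R'],z['t']);P=pts(C,d)
print('bench z',np.median(P[190:215,200:340,2]))
# shaft flat
sel=(P[...,2]>.045)&(P[...,2]<.066); sel[:105]=0;sel[150:]=0;sel[:,:250]=0;sel[:,295:]=0
Q=P[sel]; print('shaft',len(Q),Q.min(0),Q.max(0),np.median(Q[:,2]),cv2.minAreaRect((Q[:,:2]*1000).astype(np.float32)))
for v in range(108,148,4):
    u=np.nonzero(sel[v])[0]
    if len(u): print(v,u.min(),u.max(),P[v,u].mean(0).round(4),P[v,u][:,1].min().round(4),P[v,u][:,1].max().round(4))
# flat by brightness
g=p[...,1]
for v in (115,125,135): print(v,g[v,255:290])
# hub face
for u in (252,262,290,300): 
    c=P[95:125,u]; print(u,[tuple(x.round(3)) for x in c[::3]])
# hub body sides: per row extents of z>0.06
for v in (60,75,90,100):
    s=np.nonzero((P[v,230:340,2]>.055))[0]+230; print(v,s.min(),s.max(),P[v,s][:,1].max(),P[v,s][:,1].min(),P[v,s][:,0].mean())
# foot plate
sel=(P[...,2]>.008)&(P[...,2]<.018); sel[:20]=0;sel[145:]=0;sel[:,:225]=0;sel[:,325:]=0
Q=P[sel]; print('foot',cv2.minAreaRect((Q[:,:2]*1000).astype(np.float32)))
# pulley
sel=(P[...,2]>.085); sel[:25]=0;sel[115:]=0;sel[:,:235]=0;sel[:,330:]=0
Q=P[sel]; print('top', Q[:,:2].mean(0)); 
for lo in np.arange(.50,.60,.01):
    q=Q[(Q[:,0]>lo)&(Q[:,0]<lo+.01)]; 
    if len(q): 
        t=q[q[:,2]>q[:,2].max()-.006]; print(round(lo,3),len(q),t[:,1].mean().round(4),np.polyfit(q[:,1]+.38,q[:,2],2).round(3), q[:,2].max())
E
```

```text
bench z -0.00037759009770442026
shaft 745 [ 0.47281221 -0.40215744  0.0450023 ] [ 0.51720877 -0.37284466  0.05674324] 0.05402787181471892 ((494.6011962890625, -387.2420959472656), (26.2957706451416, 43.50218963623047), 84.49275207519531)
108 263 265 [ 0.5172 -0.3774  0.0478] -0.3786 -0.3762
112 263 283 [ 0.5127 -0.3882  0.0527] -0.4008 -0.3763
116 263 283 [ 0.508  -0.3883  0.0525] -0.4011 -0.3763
120 262 282 [ 0.5032 -0.3872  0.0527] -0.3999 -0.3751
124 262 282 [ 0.4984 -0.3874  0.0526] -0.4002 -0.3752
128 262 281 [ 0.4936 -0.3868  0.053 ] -0.399 -0.3752
132 261 281 [ 0.4887 -0.3863  0.0525] -0.3992 -0.374
136 261 280 [ 0.4839 -0.3858  0.0529] -0.3981 -0.3741
140 260 280 [ 0.4789 -0.3853  0.0527] -0.3983 -0.3729
144 264 279 [ 0.4741 -0.3872  0.0537] -0.3969 -0.3778
115 [107 111 108 111 108 110 103 102 112 131 125 114 177 224 227 224 224 222
 222 226 226 228 230 232 230 213 195 189 189 214 230 232 231 230 229]
125 [107 107 108 109 107 104 105 109 124 150 157 191 224 226 224 220 222 222
 223 225 228 231 233 231 214 194 186 196 223 232 232 232 231 230 231]
135 [107  97  99 100 100 104 1
[... 2808 characters left out ...]
23278
foot ((528.6201171875, -390.547607421875), (89.90663146972656, 101.54121398925781), 84.66923522949219)
top [ 0.55723172 -0.39222219]
0.51 118 -0.3942 [-15.808  -0.323   0.094] 0.09695962478721282
0.52 446 -0.3899 [-15.718  -0.316   0.095] 0.09828394880039196
0.53 505 -0.3677 [59.052  2.343  0.109] 0.42331145314997626
0.54 533 -0.3913 [-15.309  -0.363   0.094] 0.09794485362959407
0.55 515 -0.3926 [-15.481  -0.393   0.094] 0.09918545469213694
0.56 547 -0.3934 [-15.201  -0.416   0.094] 0.09857352372445685
0.57 706 -0.395 [-11.91   -0.396   0.097] 0.10636798060256415
0.58 707 -0.3949 [-12.98   -0.406   0.1  ] 0.10678977889058304
0.59 50 -0.3791 [-19.727  -0.356   0.102] 0.10374235179354693
```

```bash
python3 -m creep '[{"grip":8.5,"dp":[1,-4,-1],"rotation":[-0.1,0,0]},{"grip":8.5,"dp":[1,-8,-2],"rotation":[-0.2,0,0]},{"grip":8.5,"dp":[1,-12,-3],"rotation":[-0.3,0,0]},{"grip":8.5,"dp":[1,-16,-4],"rotation":[-0.4,0,0]},{"grip":8.5,"dp":[1,-20,-5],"rotation":[-0.41,0,0]}]'; python3 -m creep '[{"grip":8.5,"dp":[0,-2,-1],"rotation":[0,0,0]},{"grip":8.5,"dp":[0,-2,-1],"rotation":[0,0,0]},{"grip":8.5,"dp":[0,-2,-1],"rotation":[0,0,0]}]';python3 - <<'E'
from h import *
C=cam('wrist'); p,d=bot.read_camera('wrist'); np.savez('w2.npz',p=p,d=d,K=C[0],R=C[1],t=C[2]); save('w2',p)
P=pts(C,d)
h=np.clip(P[...,2]/0.06,0,1)*(d>0); save('w2h',cv2.applyColorMap((h*255).astype(np.uint8),cv2.COLORMAP_JET)[...,::-1])
tgt([0.5,-0.10,0.25],np.radians(114))
E
```

```text
time: 1.32
tool_pos: [0.4978, -0.1703, 0.2608]
tcp_rot: [1.993, 0.417, -1.995]
wrist_force: [0.4, -0.1, -0.7]
width: 0.995
time: 1.57
tool_pos: [0.4992, -0.1483, 0.2609]
tcp_rot: [1.993, 0.416, -1.995]
wrist_force: [-0.4, -0.1, -0.2]
width: 0.993
tcp [ 0.4992 -0.1491  0.261 ] yawY -66.46 xax [-6.e-04 -1.e-03 -1.e+00] t 1.62 w 0.997 F [ 0.29 -0.16  0.42] q [-0.34 -0.05  1.88 -0.    1.32  0.82]
dp cm [ 1.09 -4.48 -2.03] rot [-0.0081  0.0009 -0.0007] deg 0.5
```

View pics/w2.png

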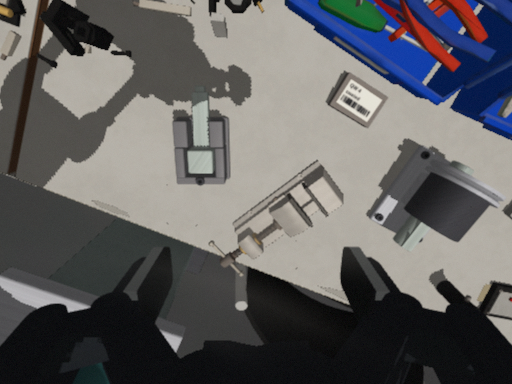

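View pics/w2h.png

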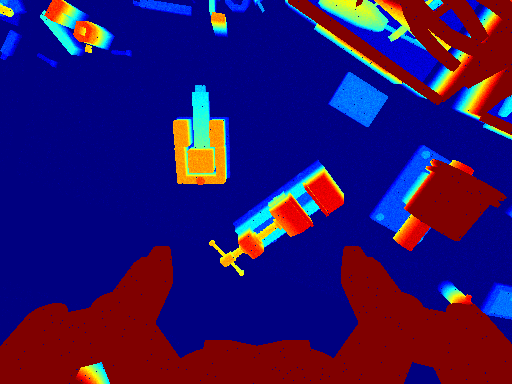

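The key now shows clearly: head at (201,162), tip at (200,88), with walls around the head. Measuring it.

```bash
python3 - <<'E'
from h import *
z=np.load('w2.npz');p,d=z['p'],z['d'];C=(z['K'],z['R'],z['t']);P=pts(C,d)
def ext(sel,n):
    Q=P[sel]; r=cv2.minAreaRect((Q[:,:2]*1000).astype(np.float32)); print(n,len(Q),np.median(Q[:,2]).round(4),r)
g=np.zeros(d.shape,bool); g[85:118,190:212]=1
tl=g&(P[...,2]>.015)&(P[...,2]<.034); ext(tl,'tail')
for v in range(84,150,5):
    u=np.nonzero((P[v,190:214,2]>.015)&(P[v,190:214,2]<.036))[0]+190
    if len(u): print(v,u.min(),u.max(),P[v,u].mean(0).round(4))
g[:]=0; g[152:173,190:211]=1
hd=g&(P[...,2]>.038); ext(hd,'head'); print(P[hd].mean(0))
g[:]=0; g[110:190,165:235]=1; ext(g&(P[...,2]>.036),'rim')
for v in (160,): print([f"{x*1000:.0f}" for x in P[v,170:232,2]]); 
for v in (160,130,100): print(p[v,170:232,1])
print([f"{x*1000:.0f}" for x in P[80:192,201,2]])
E
```

```text
tail 506 0.0228 ((538.283203125, -55.50031280517578), (39.297218322753906, 20.08135986328125), 23.278358459472656)
89 195 205 [ 0.5521 -0.0501  0.0193]
94 192 208 [ 0.5466 -0.0525  0.0215]
99 192 208 [ 0.541  -0.0547  0.0223]
104 192 208 [ 0.5354 -0.0569  0.0229]
109 193 208 [ 0.53   -0.0598  0.0239]
114 193 209 [ 0.5245 -0.0625  0.0241]
119 190 213 [ 0.519  -0.0654  0.0246]
124 190 208 [ 0.512  -0.065   0.0248]
129 190 208 [ 0.5062 -0.0673  0.0257]
134 190 208 [ 0.5005 -0.0701  0.0264]
139 190 209 [ 0.4946 -0.0724  0.0267]
144 190 209 [ 0.4894 -0.0761  0.0284]
149 213 213 [ 0.49   -0.0931  0.0304]
head 441 0.0436 ((470.1773681640625, -84.50556182861328), (27.696319580078125, 26.411094665527344), 21.14748764038086)
[ 0.47062176 -0.08470545  0.04360355]
rim 2428 0.0434 ((502.10052490234375, -92.02066040039062), (108.84519958496094, 102.89319610595703), 23.491798400878906)
['-1', '0', '-1', '-0', '-2', '43', '45', '43', '44', '42', '43', '44', '43', '44', '42', '37', '32', '28', '43', '43', '45', '44', '43', '45', '44', '44', '43', '43', '43', '44', '43', '43', '42', '45', '43', '43', 
[... 881 characters left out ...]
73 174 173 175 174 176 160 139]
['-0', '1', '-0', '-0', '1', '19', '18', '19', '19', '18', '19', '20', '22', '23', '23', '22', '22', '23', '23', '24', '23', '23', '23', '23', '21', '25', '23', '25', '23', '24', '23', '23', '24', '24', '24', '24', '25', '24', '24', '25', '26', '26', '25', '26', '25', '26', '26', '27', '26', '26', '27', '26', '27', '28', '27', '27', '28', '27', '26', '28', '27', '28', '27', '27', '28', '29', '29', '30', '31', '38', '43', '44', '44', '43', '45', '45', '44', '44', '43', '44', '43', '43', '44', '44', '44', '44', '44', '43', '44', '43', '44', '43', '44', '28', '34', '37', '41', '49', '50', '50', '48', '48', '49', '48', '48', '-1', '-0', '0', '-0', '1', '-0', '-2']
```

```bash
python3 - <<'E'
from h import *
z=np.load('w2.npz');p,d=z['p'],z['d'];C=(z['K'],z['R'],z['t']);P=pts(C,d)
for u,v in [(270,100),(330,100),(357,75),(218,30),(343,190),(320,165),(240,230),(295,10),(430,98),(228,180),(215,0)]: print(u,v,P[v,u].round(3))
tgt([0.5357,-0.0566,0.10],np.radians(113.4))
E
```

```text
270 100 [ 0.575 -0.137 -0.001]
330 100 [ 0.607 -0.21   0.006]
357 75 [ 0.649 -0.229 -0.   ]
218 30 [ 0.623 -0.047  0.02 ]
343 190 [ 0.503 -0.288  0.   ]
320 165 [ 0.525 -0.236  0.013]
240 230 [ 0.393 -0.171  0.021]
295 10 [ 0.68  -0.122  0.012]
430 98 [ 0.649 -0.299  0.064]
228 180 [ 0.45  -0.127  0.   ]
215 0 [ 0.652 -0.03   0.01 ]
tcp [ 0.4992 -0.1491  0.261 ] yawY -66.46 xax [-6.e-04 -1.e-03 -1.e+00] t 1.62 w 0.997 F [ 0.29 -0.16  0.42] q [-0.34 -0.05  1.88 -0.    1.32  0.82]
dp cm [16.09 -7.04 -7.05] rot [ 0.0024  0.0009 -0.0007] deg 0.2
```

```bash
python3 -m creep '[{"grip":8.5,"dp":[3.5,-1.5,-1.5],"rotation":[0,0,0]},{"grip":8.5,"dp":[7,-3,-3],"rotation":[0,0,0]},{"grip":8.5,"dp":[10,-5,-5],"rotation":[0,0,0]},{"grip":8.5,"dp":[13,-7,-7],"rotation":[0,0,0]},{"grip":6,"dp":[16,-7,-7],"rotation":[0,0,0]}]';python3 -m creep '[{"grip":5,"dp":[2,0,0],"rotation":[0,0,0]},{"grip":5,"dp":[3,0,0],"rotation":[0,0,0]},{"grip":5,"dp":[3,0,0],"rotation":[0,0,0]},{"grip":5,"dp":[3,0,0],"rotation":[0,0,0]}]'; python3 - <<'E'
from h import *
tgt([0.5357,-0.0566,0.018],np.radians(113.4))
C=cam('wrist'); p,d=bot.read_camera('wrist'); np.savez('w3.npz',p=p,d=d,K=C[0],R=C[1],t=C[2]); save('w3',p)
E
```

```text
time: 2.03
tool_pos: [0.5373, -0.0549, 0.1]
tcp_rot: [1.998, 0.416, -1.994]
wrist_force: [2.0, 0.0, 0.3]
width: 0.88
time: 2.37
tool_pos: [0.5359, -0.0575, 0.0712]
tcp_rot: [1.996, 0.414, -1.997]
wrist_force: [0.4, -0.2, 1.6]
width: 0.583
tcp [ 0.5359 -0.0575  0.0712] yawY -66.58 xax [-6.e-04 -2.e-04 -1.e+00] t 2.37 w 0.583 F [ 0.39 -0.24  1.64] q [-0.15  0.15  2.04 -0.    0.95  1.01]
dp cm [ 5.32 -0.09 -0.02] rot [0.0004 0.0006 0.    ] deg 0.0
```

View pics/w3.png

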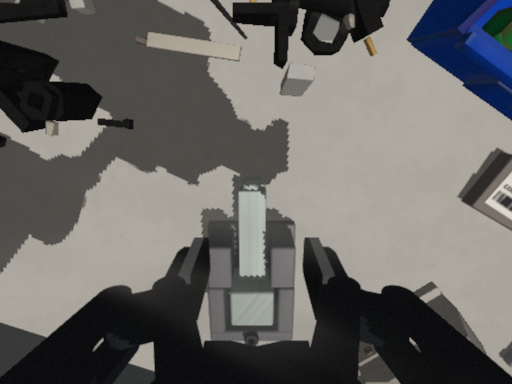

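The fingers straddle the key tail, which is at (252,220) and well centred. Descending and gripping.

```bash
python3 -m creep '[{"grip":5,"dp":[2.5,-0.1,0],"rotation":[0,0,0]},{"grip":5,"dp":[5,-0.1,0],"rotation":[0,0,0]},{"grip":5,"dp":[5.3,-0.1,0],"rotation":[0,0,0]},{"grip":5,"dp":[5.3,-0.1,0],"rotation":[0,0,0]}]' 60;python3 -m creep '[{"grip":1,"dp":[0,0,0],"rotation":[0,0,0]},{"grip":1,"dp":[0,0,0],"rotation":[0,0,0]},{"grip":1,"dp":[0,0,0],"rotation":[0,0,0]},{"grip":1,"dp":[0,0,0],"rotation":[0,0,0]},{"grip":1,"dp":[0,0,0],"rotation":[0,0,0]}]' 60; python3 - <<'E'
from h import *
tgt([0.5357,-0.0566,0.018],np.radians(113.4))
E
```

```text
time: 2.75
tool_pos: [0.5349, -0.0555, 0.0183]
tcp_rot: [1.995, 0.415, -1.997]
wrist_force: [-0.4, 0.7, -0.1]
width: 0.585
time: 3.17
tool_pos: [0.5361, -0.0551, 0.0192]
tcp_rot: [1.997, 0.415, -1.993]
wrist_force: [0.4, 0.3, -0.1]
width: 0.12
tcp [ 0.5361 -0.0551  0.0192] yawY -66.46 xax [ 1.6e-03 -3.0e-04 -1.0e+00] t 3.17 w 0.12 F [ 0.41  0.32 -0.1 ] q [-0.15  0.22  2.07 -0.    0.85  1.01]
dp cm [0.12 0.12 0.1 ] rot [ 0.0025 -0.0014 -0.0009] deg 0.2
```

The opening of 10 mm is narrower than the 20 mm tail, so I'll look before moving on.

```bash
python3 - <<'E'
from h import *
C=cam('wrist'); p,d=bot.read_camera('wrist'); np.savez('w4.npz',p=p,d=d,K=C[0],R=C[1],t=C[2]); save('w4',p)
p,d=bot.read_camera('scene');save('s4',cv2.resize(p[150:280,200:350],None,fx=4,fy=4)); print(bot.read_state()['width'])
E
```

```text
0.11585632646035243
```

View pics/w4.png

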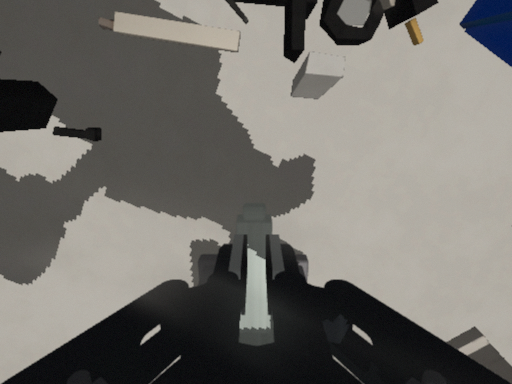

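View pics/s4.png

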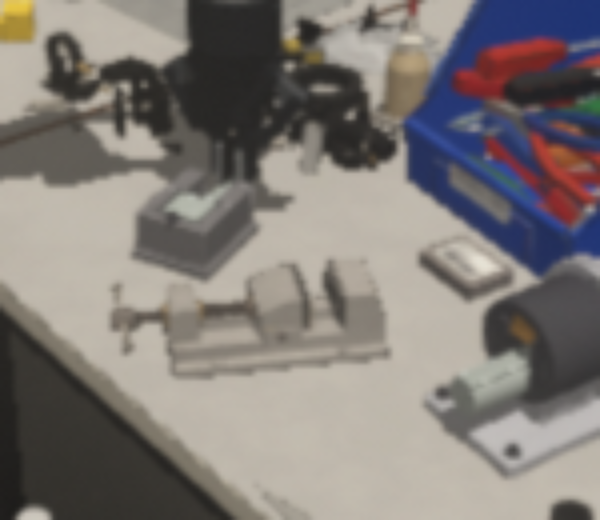

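The fingers hold the tail at (256,260), so the opening reading may not be linear. To check, I'll command a tighter close and see whether the reading changes.

```bash
python3 -m creep '[{"grip":0,"dp":[0,0,0],"rotation":[0,0,0]},{"grip":0,"dp":[0,0,0],"rotation":[0,0,0]},{"grip":0,"dp":[0,0,0],"rotation":[0,0,0]},{"grip":0,"dp":[0,0,0],"rotation":[0,0,0]}]' 60; python3 - <<'E'
from h import *
C=cam('wrist'); p,d=bot.read_camera('wrist'); np.savez('w4.npz',p=p,d=d,K=C[0],R=C[1],t=C[2]); save('w4b',p[180:384,150:370])
E
```

```text
time: 3.6
tool_pos: [0.5353, -0.055, 0.0181]
tcp_rot: [1.995, 0.416, -1.995]
wrist_force: [0.3, -0.0, 0.1]
width: 0.002
```

View pics/w4b.png

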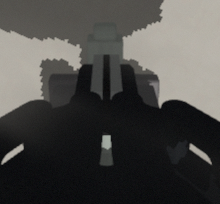

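```bash
python3 - <<'E'
from h import *
z=np.load('w4.npz');p,d=z['p'],z['d'];C=(z['K'],z['R'],z['t']);P=pts(C,d)
for v in range(195,320,6): print(v,[(u,*(P[v,u]*1000).round(0).astype(int)) for u in (235,245,255,265,275)])
save('w4c',cv2.resize(p[190:340,180:340],None,fx=4,fy=4,interpolation=cv2.INTER_CUBIC))
E
```

```text
195 [(235, np.int64(551), np.int64(-36), np.int64(-1)), (245, np.int64(553), np.int64(-41), np.int64(0)), (255, np.int64(556), np.int64(-47), np.int64(0)), (265, np.int64(558), np.int64(-53), np.int64(0)), (275, np.int64(561), np.int64(-58), np.int64(0))]
201 [(235, np.int64(547), np.int64(-37), np.int64(0)), (245, np.int64(550), np.int64(-43), np.int64(0)), (255, np.int64(552), np.int64(-48), np.int64(0)), (265, np.int64(554), np.int64(-54), np.int64(-1)), (275, np.int64(557), np.int64(-60), np.int64(0))]
207 [(235, np.int64(543), np.int64(-39), np.int64(-1)), (245, np.int64(553), np.int64(-42), np.int64(20)), (255, np.int64(556), np.int64(-47), np.int64(20)), (265, np.int64(557), np.int64(-52), np.int64(19)), (275, np.int64(553), np.int64(-61), np.int64(0))]
213 [(235, np.int64(540), np.int64(-40), np.int64(0)), (245, np.int64(550), np.int64(-44), np.int64(19)), (255, np.int64(552), np.int64(-49), np.int64(19)), (265, np.int64(554), np.int64(-54), np.int64(20)), (275, np.int64(550), np.int64(-63), np.int64(0))]
219 [(235, np.int64(536), np.int64(-42), np.int64(0)), (245, np.int64(5
[... 3640 characters left out ...]
.int64(-48), np.int64(87)), (255, np.int64(531), np.int64(-58), np.int64(65)), (265, np.int64(547), np.int64(-55), np.int64(84)), (275, np.int64(550), np.int64(-57), np.int64(87))]
309 [(235, np.int64(548), np.int64(-44), np.int64(95)), (245, np.int64(548), np.int64(-47), np.int64(92)), (255, np.int64(528), np.int64(-59), np.int64(65)), (265, np.int64(544), np.int64(-56), np.int64(83)), (275, np.int64(554), np.int64(-54), np.int64(96))]
315 [(235, np.int64(549), np.int64(-44), np.int64(98)), (245, np.int64(546), np.int64(-48), np.int64(92)), (255, np.int64(496), np.int64(-73), np.int64(28)), (265, np.int64(536), np.int64(-60), np.int64(76)), (275, np.int64(554), np.int64(-54), np.int64(98))]
```

View pics/w4c.png

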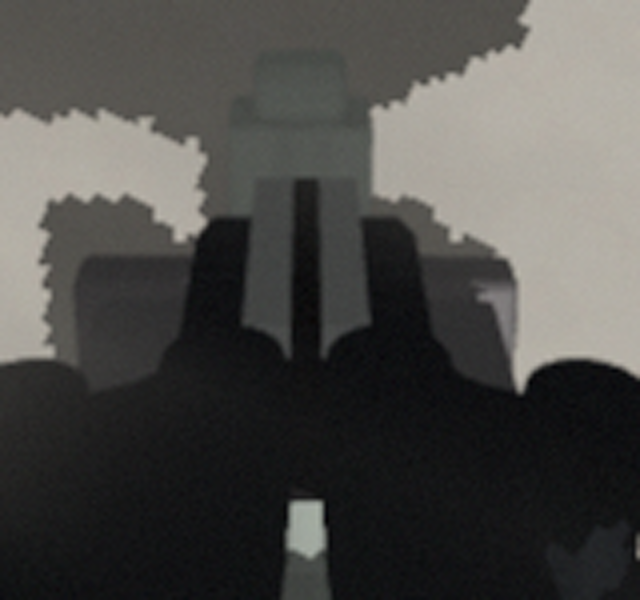

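```bash
python3 - <<'E'
from h import *
for n,z0 in(('w1',.2708),('w2',.261),('w3',.0712),('w4',.0181)):
    z=np.load(n+'.npz');p,d=z['p'],z['d'];C=(z['K'],z['R'],z['t']);P=pts(C,d)
    f=(d>0.02)&(d<0.35); f[:, :140]=0; f[:,370:]=0
    # finger tip = lowest depth-consistent points: min z among near pixels in cam frame
    m=(d>0)&(d<0.20)
    Q=P[m]; print(n,'lowest',Q[:,2].min().round(4),np.percentile(Q[:,2],[.1,.5,1]).round(4),'rel tcp',(Q[:,2].min()-z0).round(4), d[m].max())
E
python3 - <<'E'
import numpy as np
from h import *
z=np.load('w2.npz');p,d=z['p'],z['d'];C=(z['K'],z['R'],z['t']);P=pts(C,d)
for v in range(240,300,4): print(v,[(u,round(float(d[v,u]),3),round(float(P[v,u,2]),3)) for u in (150,158,165,350,358)])
E
```

```text
w1 lowest 0.2926 [0.2946 0.2971 0.2994] rel tcp 0.0218 0.14960712
w2 lowest 0.2834 [0.2848 0.2873 0.2896] rel tcp 0.0224 0.14931081
w3 lowest -0.0032 [-0.002  -0.0014 -0.0012] rel tcp -0.0744 0.19999892
w4 lowest -0.0031 [-0.0022 -0.0018 -0.0016] rel tcp -0.0212 0.19999851
240 [(150, 0.805, -0.312), (158, 0.823, -0.328), (165, 0.838, -0.341), (350, 0.459, -0.0), (358, 0.461, -0.002)]
244 [(150, 0.792, -0.297), (158, 0.809, -0.312), (165, 0.821, -0.323), (350, 0.463, -0.001), (358, 0.462, -0.0)]
248 [(150, 0.777, -0.28), (158, 0.139, 0.289), (165, 0.14, 0.289), (350, 0.139, 0.289), (358, 0.139, 0.29)]
252 [(150, 0.136, 0.292), (158, 0.136, 0.293), (165, 0.138, 0.291), (350, 0.136, 0.293), (358, 0.136, 0.293)]
256 [(150, 0.13, 0.298), (158, 0.133, 0.296), (165, 0.138, 0.292), (350, 0.134, 0.295), (358, 0.133, 0.296)]
260 [(150, 0.13, 0.299), (158, 0.129, 0.299), (165, 0.137, 0.293), (350, 0.134, 0.295), (358, 0.129, 0.3)]
264 [(150, 0.125, 0.304), (158, 0.127, 0.302), (165, 0.138, 0.292), (350, 0.134, 0.296), (358, 0.126, 0.303)]
268 [(150, 0.123, 0.306), (158, 0.127, 0.302), (165, 0.136, 0.295), (350, 0.135, 0.296), (358, 0.123, 0.306)]
272 [(150, 0.12, 0.309), (158, 0.127, 0.303), (165, 0.137, 0.294), (350, 0.134, 0.297), (358, 0.124, 0.306)]
276 [(150, 0.118, 0.312), (158, 0.128, 0.303), (165, 0.138, 0.295), (350, 0.134, 0.298), (358, 0.124, 0.307)]
280 [(150, 0.118, 0.312), (158, 0.127, 0.305), (165, 0.137, 0.296), (350, 0.134, 0.298), (358, 0.123, 0.308)]
284 [(150, 0.117, 0.313), (158, 0.128, 0.304), (165, 0.137, 0.296), (350, 0.132, 0.3), (358, 0.123, 0.308)]
288 [(150, 0.118, 0.313), (158, 0.126, 0.306), (165, 0.136, 0.298), (350, 0.134, 0.299), (358, 0.124, 0.308)]
292 [(150, 0.118, 0.313), (158, 0.127, 0.306), (165, 0.138, 0.297), (350, 0.135, 0.3), (358, 0.124, 0.309)]
296 [(150, 0.118, 0.314), (158, 0.127, 0.307), (165, 0.136, 0.299), (350, 0.134, 0.3), (358, 0.124, 0.309)]
```

The visible evidence and the full closure agree: the fingertips stand about 16 mm behind the reported TCP, not 14 mm ahead, so they shut above the key. I'll re-open and go down in small steps, watching the force.

```bash
python3 -m creep '[{"grip":5,"dp":[0,0.1,0],"rotation":[0,0,0]},{"grip":5,"dp":[0,0.1,0],"rotation":[0,0,0]},{"grip":5,"dp":[0,0.1,0],"rotation":[0,0,0]},{"grip":5,"dp":[0,0.1,0],"rotation":[0,0,0]},{"grip":5,"dp":[0,0.1,0],"rotation":[0,0,0]}]' 60;python3 -m creep '[{"grip":5,"dp":[0.5,0,0],"rotation":[0,0,0]},{"grip":5,"dp":[1,0,0],"rotation":[0,0,0]},{"grip":5,"dp":[1.5,0,0],"rotation":[0,0,0]},{"grip":5,"dp":[2,0,0],"rotation":[0,0,0]},{"grip":5,"dp":[2,0,0],"rotation":[0,0,0]}]'; python3 - <<'E'
from h import *
tgt([0.5357,-0.0566,-0.012],np.radians(113.4))
C=cam('wrist'); p,d=bot.read_camera('wrist'); np.savez('w5.npz',p=p,d=d,K=C[0],R=C[1],t=C[2]); save('w5',p)
E
```

```text
time: 4.07
tool_pos: [0.5358, -0.056, 0.0182]
tcp_rot: [1.995, 0.416, -1.995]
wrist_force: [0.1, 0.2, 0.1]
width: 0.582
time: 4.48
tool_pos: [0.5344, -0.0558, -0.0035]
tcp_rot: [1.993, 0.417, -1.998]
wrist_force: [-0.4, -0.6, 0.8]
width: 0.587
tcp [ 0.5344 -0.0558 -0.0035] yawY -66.47 xax [-2.8e-03  5.0e-04 -1.0e+00] t 4.48 w 0.587 F [-0.42 -0.64  0.79] q [-0.15  0.26  2.08  0.    0.81  1.01]
dp cm [ 0.85  0.13 -0.09] rot [0.0023 0.0024 0.0015] deg 0.2
```

View pics/w5.png

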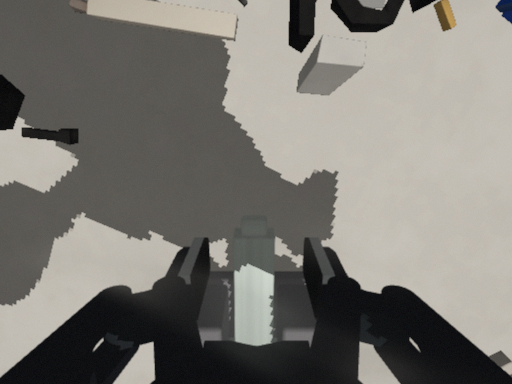

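There is no contact at TCP z = -3.5 mm, which confirms the offset. The fingers straddle the tail: pads at (197,250) and (315,250), key at (253,250). I'll go down 9 mm more and close.

```bash
python3 -m creep '[{"grip":4,"dp":[0.5,0.1,0],"rotation":[0,0,0]},{"grip":4,"dp":[0.9,0.1,0],"rotation":[0,0,0]},{"grip":4,"dp":[0.9,0.1,0],"rotation":[0,0,0]}]' 60;python3 -m creep '[{"grip":1,"dp":[0,0,0],"rotation":[0,0,0]},{"grip":1,"dp":[0,0,0],"rotation":[0,0,0]},{"grip":1,"dp":[0,0,0],"rotation":[0,0,0]},{"grip":1,"dp":[0,0,0],"rotation":[0,0,0]},{"grip":1,"dp":[0,0,0],"rotation":[0,0,0]}]' 60; python3 - <<'E'
from h import *
tgt([0.5357,-0.0566,-0.012],np.radians(113.4))
C=cam('wrist'); p,d=bot.read_camera('wrist'); np.savez('w6.npz',p=p,d=d,K=C[0],R=C[1],t=C[2]); save('w6',cv2.resize(p[160:384,130:390],None,fx=2.5,fy=2.5))
E
```

```text
time: 4.78
tool_pos: [0.5365, -0.057, -0.0112]
tcp_rot: [1.996, 0.415, -1.995]
wrist_force: [-0.4, -0.9, 0.4]
width: 0.47
time: 5.2
tool_pos: [0.5372, -0.0567, -0.0096]
tcp_rot: [1.997, 0.415, -1.994]
wrist_force: [-1.2, 1.2, 5.4]
width: 0.22
tcp [ 0.5372 -0.0567 -0.0096] yawY -66.5 xax [ 1.7e-03  3.0e-04 -1.0e+00] t 5.2 w 0.22 F [-1.22  1.21  5.43] q [-0.15  0.27  2.08  0.    0.79  1.01]
dp cm [ 0.24 -0.07  0.13] rot [ 0.0018 -0.0017 -0.0004] deg 0.1
```

View pics/w6.png

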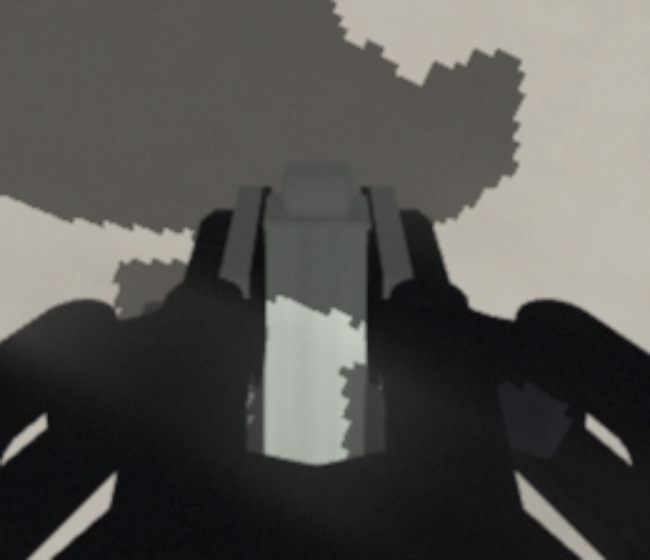

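The opening now reads about 19 mm, with the tail held between the pads at (315,260). Drawing it out along the key's +x (tool -z), then lifting.

```bash
python3 -m creep '[{"grip":1,"dp":[-0.1,0,0],"rotation":[0,0,0]},{"grip":1,"dp":[-0.2,0,-1],"rotation":[0,0,0]},{"grip":1,"dp":[-0.2,0,-2],"rotation":[0,0,0]},{"grip":1,"dp":[-0.2,0,-3],"rotation":[0,0,0]},{"grip":1,"dp":[-0.2,0,-4],"rotation":[0,0,0]}]' 80;python3 -m creep '[{"grip":1,"dp":[-1,0,0],"rotation":[0,0,0]},{"grip":1,"dp":[-2,0,0],"rotation":[0,0,0]},{"grip":1,"dp":[-3.5,0,0],"rotation":[0,0,0]},{"grip":1,"dp":[-5,0,0],"rotation":[0,0,0]},{"grip":1,"dp":[-6,0,0],"rotation":[0,0,0]}]'; python3 - <<'E'
from h import *
tgt([0.616,-0.150,0.055],np.radians(84.8))
C=cam('wrist'); p,d=bot.read_camera('wrist'); np.savez('w7.npz',p=p,d=d,K=C[0],R=C[1],t=C[2]); save('w7',p)
p,d=bot.read_camera('scene');save('s7',cv2.resize(p[130:280,200:360],None,fx=4,fy=4))
E
```

```text
time: 5.67
tool_pos: [0.5487, -0.0498, -0.0099]
tcp_rot: [1.934, 0.421, -2.043]
wrist_force: [-82.4, -54.3, 79.1]
width: 0.216
time: 6.08
tool_pos: [0.5492, -0.041, 0.0381]
tcp_rot: [1.952, 0.428, -2.046]
wrist_force: [-25.9, -2.7, -40.8]
width: 0.175
tcp [ 0.5492 -0.041   0.0381] yawY -66.47 xax [-0.0469  0.0017 -0.9989] t 6.08 w 0.175 F [-25.88  -2.66 -40.8 ] q [-0.12  0.25  2.   -0.    0.95  1.05]
dp cm [-2.02 12.62 -1.69] rot [0.5018 0.0465 0.0093] deg 28.9
```

View pics/w7.png

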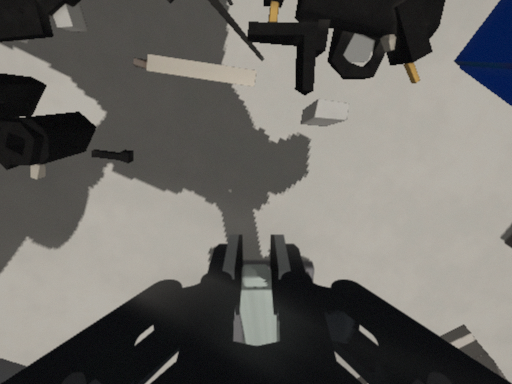

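View pics/s7.png

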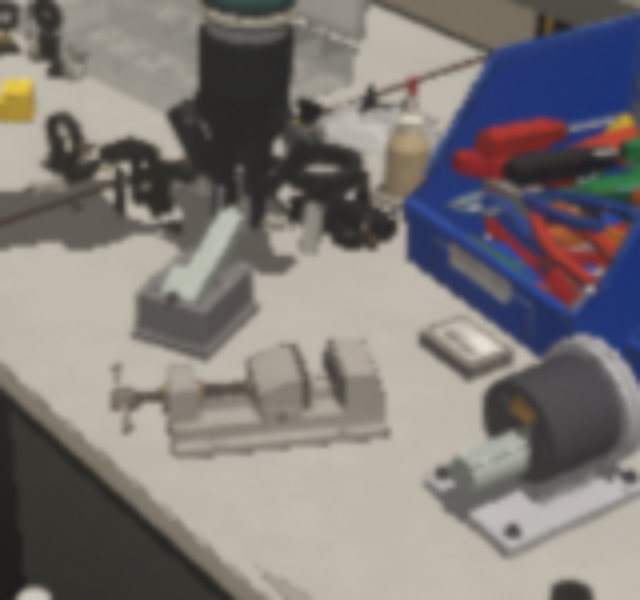

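The draw loaded the wrist to about 126 N at that reading (82, 54 and 79 N), so the key is catching. I'll check what holds it before moving again.

```bash
python3 - <<'E'
from h import *
z=np.load('w2.npz');p,d=z['p'],z['d'];C=(z['K'],z['R'],z['t']);P=pts(C,d)
save('w2c',cv2.resize(p[78:192,165:240],None,fx=5,fy=5,interpolation=cv2.INTER_CUBIC))
for v in (112,116,120,126,132,138,144,147,150,154,160,168): print(v,' '.join(f"{x*1000:.0f}" for x in P[v,172:232,2]))
z=np.load('w7.npz');p,d=z['p'],z['d'];save('w7c',cv2.resize(p[220:384,180:340],None,fx=4,fy=3.6,interpolation=cv2.INTER_CUBIC))
E
```

```text
112 0 -0 1 -0 -2 -0 -1 0 1 -2 0 -2 -1 1 -1 -0 -1 -1 -1 -1 -2 23 23 25 23 23 24 23 24 24 23 24 23 25 25 24 22 14 0 -0 -0 -1 -1 0 -0 -0 0 -0 -2 -1 1 -1 -1 -0 1 0 0 -1 -2 -0
116 0 0 -2 -0 -1 0 0 4 2 2 1 2 1 1 4 2 1 2 2 -1 -1 24 26 24 25 24 24 26 24 25 25 24 25 25 26 23 24 17 -0 0 -1 -1 -1 1 -0 0 0 -1 0 -1 -1 1 0 -1 0 -1 -1 -0 -0 -0
120 -1 1 42 42 42 42 42 43 42 42 42 42 41 41 40 35 30 25 21 13 10 25 25 25 25 26 26 24 25 26 25 25 25 25 27 25 24 19 43 42 42 42 40 42 43 41 42 43 41 42 38 413 23 12 10 9 8 0 -1 0
126 0 43 44 44 44 44 44 44 45 44 44 44 43 43 42 40 34 28 22 17 9 27 27 26 26 26 24 25 26 26 26 26 27 26 27 25 26 42 43 45 43 44 43 42 43 44 43 42 44 44 43 40 26 15 9 9 8 -0 -1 -2
132 -3 43 42 43 45 43 44 43 43 43 44 43 44 43 43 41 37 32 25 19 13 9 26 26 27 26 25 27 27 27 27 27 26 26 28 28 28 45 41 43 42 44 45 44 44 43 44 44 44 44 45 42 29 16 10 8 9 1 -1 1
138 0 -1 43 42 44 43 43 42 44 44 45 43 44 44 43 43 38 34 27 21 16 10 29 26 28 29 27 27 29 26 28 28 27 27 28 28 27 23 43 45 45 43 46 44 44 43 44 44 43 44 43 41 32 19 9 11 10 4 -1 -0
144 -1 1 42 45 45 43 43 43 43 43 44 43 43 44 45 42
[... 330 characters left out ...]
43 45 45 43 42 39 35 30 23 43 42 44 43 43 44 42 44 43 43 43 44 42 43 42 43 42 43 42 42 42 42 44 42 39 33 25 43 44 42 44 43 43 44 45 44 40 28 14 11 10 8 -1 0
154 -0 1 -1 43 44 43 45 44 43 43 44 44 39 37 30 25 44 44 42 45 44 43 43 44 44 44 45 45 44 45 44 44 43 44 45 43 44 44 42 43 42 35 26 44 44 45 44 43 43 43 43 43 41 30 16 10 10 8 1 -1
160 -1 -0 -2 43 45 43 44 42 43 44 43 44 42 37 32 28 43 43 45 44 43 45 44 44 43 43 43 44 43 43 42 45 43 43 44 44 44 44 44 43 43 37 28 42 43 43 45 44 44 44 44 43 42 31 19 10 9 7 -1 -1
168 -0 -2 -0 -1 45 44 42 44 43 44 44 44 44 41 35 31 26 43 43 44 43 45 43 44 43 44 44 44 44 44 43 44 44 44 45 43 43 44 44 43 42 41 31 10 44 43 43 44 44 44 44 43 43 35 22 11 9 8 -0 0
```

View pics/w2c.png

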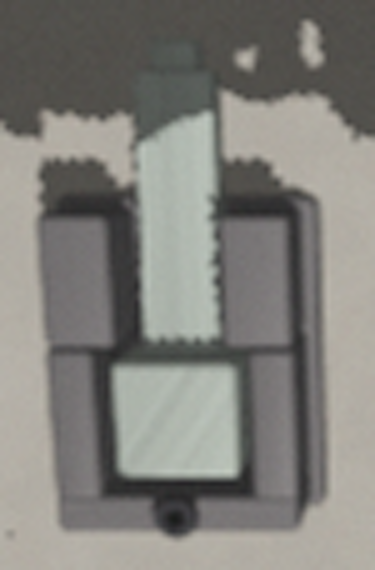

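View pics/w7c.png

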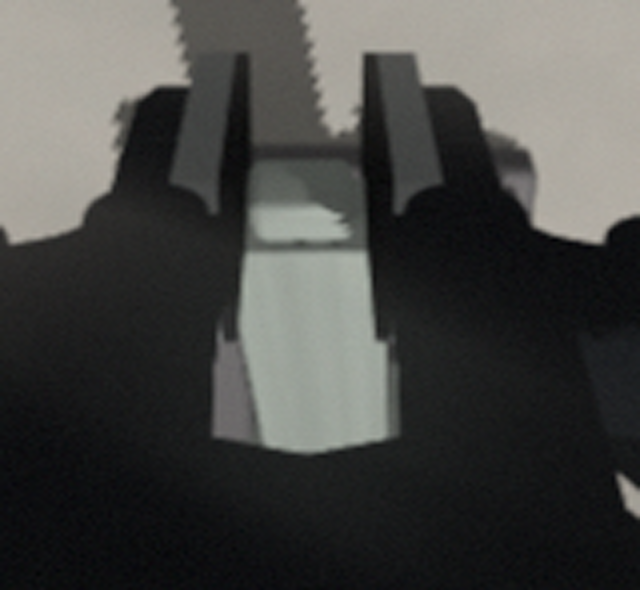

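The cause is clear in the crop. The holder's front walls (right wall inner edge at crop (222,280), left at (110,280)) leave only a narrow tail channel, so the head in its wider pocket at (178,420) can't be drawn forward. It has to come straight up. I'll relax, settle the key back, and regrip.

```bash
python3 -m creep '[{"grip":1.2,"dp":[1,0.2,0.2],"rotation":[0,0,0]},{"grip":1.2,"dp":[2,0.5,0.5],"rotation":[0,0,0]}]' 20; python3 - <<'E'
from h import *
tgt([0.5372,-0.0567,-0.010],np.radians(113.4))
E
```

```text
time: 6.35
tool_pos: [0.556, -0.0462, 0.0234]
tcp_rot: [1.972, 0.424, -2.026]
wrist_force: [-11.0, 1.3, -2.9]
width: 0.167
tcp [ 0.556  -0.0462  0.0234] yawY -66.52 xax [-0.0276  0.003  -0.9996] t 6.35 w 0.167 F [-10.96   1.31  -2.9 ] q [-0.13  0.27  2.   -0.    0.9   1.03]
dp cm [3.39 0.26 2.06] rot [0.0016 0.0241 0.0138] deg 1.6
```

```bash
python3 -m creep '[{"grip":1.2,"dp":[1.2,0.2,0.6],"rotation":[0,0.01,0.01]},{"grip":1.2,"dp":[2.4,0.3,1.2],"rotation":[0,0.02,0.01]},{"grip":1.2,"dp":[3,0.3,1.6],"rotation":[0,0.02,0.01]}]' 20; python3 - <<'E'
from h import *
tgt([0.5372,-0.0567,-0.010],np.radians(113.4))
C=cam('wrist'); p,d=bot.read_camera('wrist'); np.savez('w8.npz',p=p,d=d,K=C[0],R=C[1],t=C[2]); save('w8',p)
E
```

```text
time: 6.6
tool_pos: [0.5564, -0.052, 0.0001]
tcp_rot: [2.023, 0.414, -1.975]
wrist_force: [3.6, 26.6, 11.6]
width: 0.165
tcp [ 5.564e-01 -5.200e-02  1.000e-04] yawY -66.76 xax [ 0.0226  0.0072 -0.9997] t 6.6 w 0.165 F [ 3.61 26.58 11.59] q [-0.14  0.27  2.05  0.01  0.8   1.01]
dp cm [ 0.97 -0.32  1.97] rot [-0.0028 -0.0236 -0.0023] deg 1.4
```

View pics/w8.png

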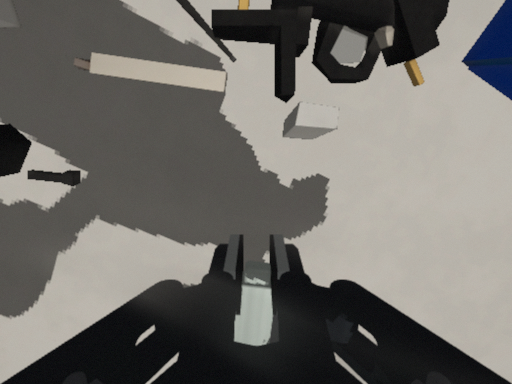

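```bash
python3 -m creep '[{"grip":4,"dp":[0,0,0],"rotation":[0,0,0]},{"grip":4,"dp":[0,0,0],"rotation":[0,0,0]},{"grip":4,"dp":[0,0,0],"rotation":[0,0,0]},{"grip":4,"dp":[0,0,0],"rotation":[0,0,0]}]' 60; python3 - <<'E'
from h import *
tgt([0.5357,-0.0566,-0.010],np.radians(113.4))
C=cam('wrist'); p,d=bot.read_camera('wrist'); np.savez('w8.npz',p=p,d=d,K=C[0],R=C[1],t=C[2]); save('w8b',p)
E
```

```text
time: 6.98
tool_pos: [0.557, -0.0569, 0.0012]
tcp_rot: [2.015, 0.409, -1.971]
wrist_force: [-0.1, -0.0, 0.4]
width: 0.469
tcp [ 0.557  -0.0569  0.0012] yawY -66.46 xax [ 0.0224 -0.0016 -0.9997] t 6.98 w 0.469 F [-0.09 -0.02  0.36] q [-0.15  0.27  2.05  0.    0.8   1.01]
dp cm [ 1.08 -0.89  1.96] rot [ 0.0026 -0.0199 -0.0104] deg 1.3
```

View pics/w8b.png

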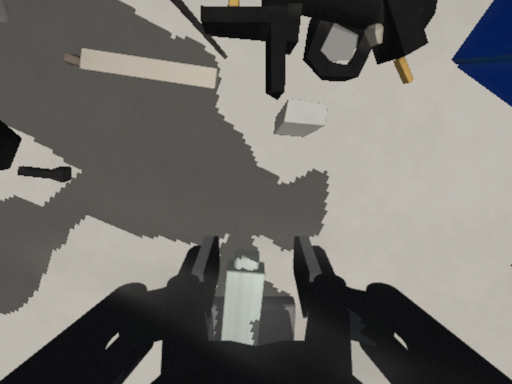

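Released. I'll rise straight up and look at how the key sits.

```bash
python3 -m creep '[{"grip":4,"dp":[-4,-0.7,0],"rotation":[0,-0.02,-0.01]},{"grip":5,"dp":[-8,-0.7,1],"rotation":[0,-0.02,-0.01]},{"grip":8,"dp":[-12,-0.7,2],"rotation":[0,-0.02,-0.01]},{"grip":8,"dp":[-12,-0.7,4],"rotation":[0,-0.02,-0.01]},{"grip":8,"dp":[-12,-0.7,4],"rotation":[0,-0.02,-0.01]}]' 60; python3 - <<'E'
from h import *
tgt([0.5357,-0.0566,-0.010],np.radians(113.4))
C=cam('wrist'); p,d=bot.read_camera('wrist'); np.savez('w9.npz',p=p,d=d,K=C[0],R=C[1],t=C[2]); save('w9',p)
P=pts(C,d); h=np.clip(P[...,2]/0.06,0,1)*(d>0); save('w9h',cv2.applyColorMap((h*255).astype(np.uint8),cv2.COLORMAP_JET)[...,::-1])
E
```

```text
time: 7.45
tool_pos: [0.515, -0.0676, 0.1238]
tcp_rot: [1.999, 0.412, -1.99]
wrist_force: [-0.4, 0.4, -0.8]
width: 0.938
tcp [ 0.515  -0.0676  0.1238] yawY -66.51 xax [ 0.0048 -0.0018 -1.    ] t 7.45 w 0.938 F [-0.36  0.44 -0.76] q [-0.18  0.05  2.04 -0.    1.05  0.98]
dp cm [13.38 -0.23 -2.28] rot [ 0.0015 -0.0036 -0.0036] deg 0.3
```

View pics/w9.png

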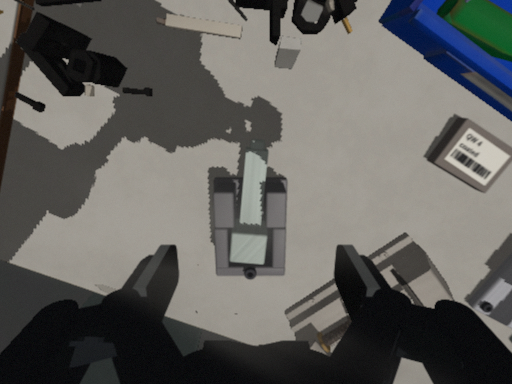

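View pics/w9h.png

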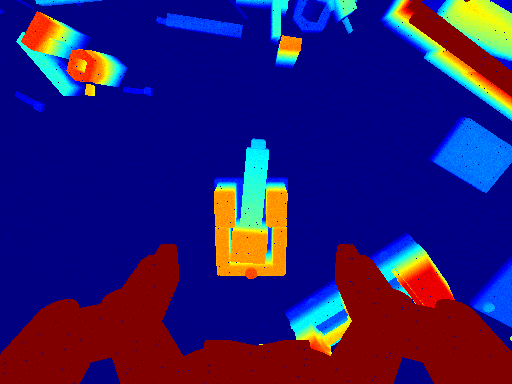

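The key is back in its pocket, yawed slightly: head at (248,246), nose at (259,143). Measuring again.

```bash
python3 - <<'E'
from h import *
z=np.load('w9.npz');p,d=z['p'],z['d'];C=(z['K'],z['R'],z['t']);P=pts(C,d)
pt=[]
for v in range(142,226,6):
    u=np.nonzero((P[v,236:272,2]>.014)&(P[v,236:272,2]<.036)&(p[v,236:272,1]>60))[0]+236
    g=p[v,:,1].astype(int)
    q=P[v,u]; print(v,u.min(),u.max(),q.mean(0).round(4)); 
g=np.zeros(d.shape,bool); g[150:182,240:272]=1
Q=P[g&(P[...,2]>.016)]; print('tail',cv2.minAreaRect((Q[:,:2]*1000).astype(np.float32)),np.median(Q[:,2]))
g[:]=0; g[232:263,231:267]=1
hm=g&(P[...,2]>.036)&(p[...,1]>135)
Q=P[hm]; r=cv2.minAreaRect((Q[:,:2]*1000).astype(np.float32)); print('head',r,np.median(Q[:,2]),Q[:,:2].mean(0))
A=np.c_[Q[:,:2]-Q[:,:2].mean(0),np.ones(len(Q))]; print('plane',np.linalg.lstsq(A,Q[:,2],rcond=None)[0].round(3))
E
```

```text
142 251 265 [ 0.5549 -0.0541  0.02  ]
148 248 264 [ 0.5496 -0.0549  0.02  ]
154 246 268 [ 0.5453 -0.0573  0.0221]
160 246 267 [ 0.5404 -0.059   0.0225]
166 245 267 [ 0.5354 -0.0607  0.023 ]
172 244 266 [ 0.5302 -0.062   0.0236]
178 244 265 [ 0.5252 -0.0636  0.0244]
184 236 264 [ 0.5196 -0.0643  0.0247]
190 236 263 [ 0.5144 -0.0661  0.0251]
196 242 263 [ 0.5095 -0.0685  0.0259]
202 242 262 [ 0.5042 -0.0703  0.0261]
208 241 262 [ 0.4991 -0.0721  0.027 ]
214 236 262 [ 0.4936 -0.0737  0.0275]
220 236 261 [ 0.4869 -0.0741  0.0265]
tail ((555.7600708007812, -54.098167419433594), (71.11344146728516, 19.92171859741211), 17.767335891723633) 0.023107575324632753
head ((522.40087890625, -64.67036437988281), (141.04830932617188, 29.906736373901367), 17.543033599853516) 0.043709305067235166 [ 0.46912354 -0.08148744]
plane [0.788 0.298 0.044]
```

```bash
python3 -m creep '[{"grip":5,"dp":[3,-0.1,-1],"rotation":[0,0,0]},{"grip":5,"dp":[6,-0.1,-1.9],"rotation":[0,0,0]},{"grip":5,"dp":[9,-0.1,-1.9],"rotation":[0,0,0]},{"grip":5,"dp":[9,-0.1,-1.9],"rotation":[0,0,0]}]' 60; python3 - <<'E'
from h import *
tgt([0.532,-0.0582,-0.011],np.radians(113.4))
E
```

```text
time: 7.83
tool_pos: [0.5263, -0.0563, 0.0232]
tcp_rot: [1.985, 0.421, -2.009]
wrist_force: [1.9, 2.2, -4.1]
width: 0.585
tcp [ 0.5263 -0.0563  0.0232] yawY -66.47 xax [-0.0122  0.0022 -0.9999] t 7.83 w 0.585 F [ 1.91  2.16 -4.13] q [-0.15  0.21  2.08  0.    0.87  1.01]
dp cm [ 3.41  0.43 -0.48] rot [0.0023 0.0103 0.0069] deg 0.7
```

```bash
python3 -m creep '[{"grip":5,"dp":[0,0,0],"rotation":[0,0,0]}]' 60; python3 - <<'E'
from h import *
tgt([0.532,-0.0582,-0.011],np.radians(113.4))
E
```

```text
time: 7.92
tool_pos: [0.529, -0.057, 0.0274]
tcp_rot: [1.99, 0.418, -2.003]
wrist_force: [-0.1, -0.4, 0.2]
width: 0.583
tcp [ 0.529  -0.057   0.0274] yawY -66.47 xax [-0.007   0.0012 -1.    ] t 7.92 w 0.583 F [-0.12 -0.42  0.2 ] q [-0.15  0.2   2.07  0.    0.87  1.01]
dp cm [ 3.83  0.25 -0.24] rot [0.0023 0.0059 0.0039] deg 0.4
```

```bash
python3 -m creep '[{"grip":5,"dp":[1.5,0.1,-0.1],"rotation":[0,0,0]},{"grip":4,"dp":[2.7,0.1,-0.2],"rotation":[0,0.004,0]},{"grip":4,"dp":[3.7,0.1,-0.2],"rotation":[0,0.004,0]},{"grip":4,"dp":[3.7,0.1,-0.2],"rotation":[0,0.004,0]},{"grip":4,"dp":[3.7,0.1,-0.2],"rotation":[0,0.004,0]}]' 60; python3 - <<'E'
from h import *
tgt([0.532,-0.0582,-0.011],np.radians(113.4))
E
```

```text
time: 8.33
tool_pos: [0.534, -0.0578, -0.0062]
tcp_rot: [1.999, 0.416, -1.992]
wrist_force: [0.2, 0.6, 0.3]
width: 0.471
tcp [ 0.534  -0.0578 -0.0062] yawY -66.47 xax [ 0.0035  0.0016 -1.    ] t 8.33 w 0.471 F [0.23 0.58 0.29] q [-0.16  0.26  2.08  0.    0.8   1.  ]
dp cm [ 0.48 -0.04  0.21] rot [ 0.0022 -0.0038  0.0001] deg 0.3
```

```bash
python3 -m creep '[{"grip":4,"dp":[0.4,0,0.2],"rotation":[0,0,0]},{"grip":4,"dp":[0.4,0,0.2],"rotation":[0,0,0]},{"grip":1,"dp":[0.4,0,0.2],"rotation":[0,0,0]},{"grip":1,"dp":[0.4,0,0.2],"rotation":[0,0,0]},{"grip":1,"dp":[0.4,0,0.2],"rotation":[0,0,0]}]' 90;python3 -m creep '[{"grip":1,"dp":[0,0,0],"rotation":[0,0,0]},{"grip":1,"dp":[0,0,0],"rotation":[0,0,0]},{"grip":1,"dp":[0,0,0],"rotation":[0,0,0]}]' 90; python3 - <<'E'
from h import *
tgt([0.532,-0.0582,-0.011],np.radians(113.4))
C=cam('wrist'); p,d=bot.read_camera('wrist'); np.savez('w10.npz',p=p,d=d,K=C[0],R=C[1],t=C[2]); save('w10',p)
E
```

```text
time: 8.75
tool_pos: [0.5329, -0.0585, -0.0096]
tcp_rot: [2.001, 0.416, -1.99]
wrist_force: [-1.7, 0.9, 5.6]
width: 0.213
time: 9.0
tool_pos: [0.5329, -0.0585, -0.0096]
tcp_rot: [2.001, 0.416, -1.99]
wrist_force: [-1.3, 1.2, 5.7]
width: 0.212
tcp [ 0.5329 -0.0585 -0.0096] yawY -66.47 xax [ 0.0051  0.0015 -1.    ] t 9.0 w 0.212 F [-1.32  1.24  5.74] q [-0.16  0.26  2.09  0.    0.79  1.  ]
dp cm [ 0.14 -0.06  0.07] rot [ 0.0023 -0.0052 -0.0006] deg 0.3
```

View pics/w10.png

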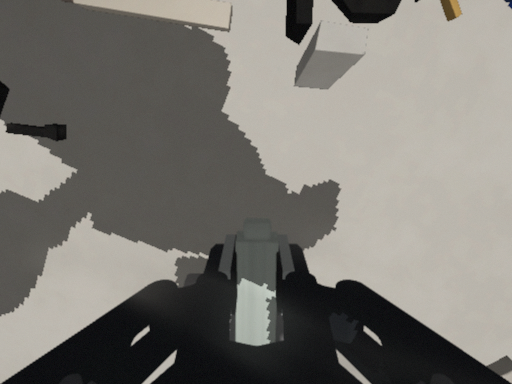

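The tail is held straight (nose at (257,228)). I'll lift straight up slowly and check the force.

```bash
python3 -m creep '[{"grip":1,"dp":[-0.3,0,0],"rotation":[0,0,0]},{"grip":1,"dp":[-0.6,0,0],"rotation":[0,0,0]},{"grip":1,"dp":[-0.9,0,0],"rotation":[0,0,0]},{"grip":1,"dp":[-1.2,0,0],"rotation":[0,0,0]}]' 90
```

```text
time: 9.38
tool_pos: [0.5317, -0.0584, 0.0013]
tcp_rot: [1.999, 0.417, -1.992]
wrist_force: [-0.1, 0.2, -1.9]
width: 0.211
```

Only the key's weight (1.9 N) shows at the wrist, so it is coming free.

```bash
python3 -m creep '[{"grip":1,"dp":[-0.7,0,0],"rotation":[0,0,0]},{"grip":1,"dp":[-1.5,0,0],"rotation":[0,0,0]},{"grip":1,"dp":[-2.5,0,0],"rotation":[0,0,0]},{"grip":1,"dp":[-3.5,0,0],"rotation":[0,0,0]},{"grip":1,"dp":[-4.5,0,0],"rotation":[0,0,0]}]' 90;python3 -m creep '[{"grip":1,"dp":[-1,0,0],"rotation":[0,0,0]},{"grip":1,"dp":[-2,0,0],"rotation":[0,0,0]},{"grip":1,"dp":[-2,0,0],"rotation":[0,0,0]}]' 90; python3 - <<'E'
from h import *
tgt([0.61,-0.150,0.065],np.radians(84.8))
C=cam('wrist'); p,d=bot.read_camera('wrist'); np.savez('w11.npz',p=p,d=d,K=C[0],R=C[1],t=C[2]); save('w11',p)
p,d=bot.read_camera('scene');save('s11',cv2.resize(p[130:280,200:360],None,fx=4,fy=4))
E
```

```text
time: 9.8
tool_pos: [0.5322, -0.0586, 0.0477]
tcp_rot: [2.0, 0.416, -1.991]
wrist_force: [0.2, -1.4, -1.9]
width: 0.218
time: 10.05
tool_pos: [0.534, -0.0589, 0.0694]
tcp_rot: [2.004, 0.415, -1.986]
wrist_force: [1.1, -0.4, -2.3]
width: 0.215
tcp [ 0.534  -0.0589  0.0694] yawY -66.46 xax [ 8.5e-03  8.0e-04 -1.0e+00] t 10.05 w 0.215 F [ 1.14 -0.43 -2.25] q [-0.16  0.15  2.05  0.    0.94  1.  ]
dp cm [ 0.49 11.38 -3.33] rot [ 0.5016 -0.0086 -0.0006] deg 28.7
```

View pics/s11.png

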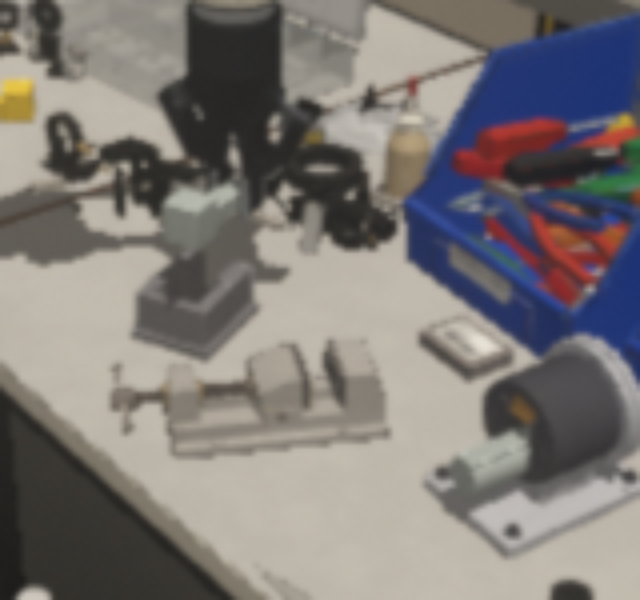

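The key is out of the holder and level, head at (195,215). Carrying it to the free bench area and turning it to the hub's direction.

```bash
python3 -m creep '[{"grip":1,"dp":[0,2.5,-2],"rotation":[0.1,0,0]},{"grip":1,"dp":[0,5,-3.3],"rotation":[0.2,-0.004,0]},{"grip":1,"dp":[0,8,-3.3],"rotation":[0.3,-0.008,0]},{"grip":1,"dp":[0,10,-3.3],"rotation":[0.4,-0.008,0]},{"grip":1,"dp":[0,11.4,-3.3],"rotation":[0.5,-0.008,0]}]' 90;python3 -m creep '[{"grip":1,"dp":[0,0,0],"rotation":[0,0,0]},{"grip":1,"dp":[0,0,0],"rotation":[0,0,0]}]' 90; python3 - <<'E'
from h import *
tgt([0.61,-0.150,-0.02],np.radians(84.8))
C=cam('wrist'); p,d=bot.read_camera('wrist'); np.savez('w12.npz',p=p,d=d,K=C[0],R=C[1],t=C[2]); save('w12',p)
p,d=bot.read_camera('scene');save('s12',cv2.resize(p[130:280,200:360],None,fx=4,fy=4))
E
```

```text
time: 10.57
tool_pos: [0.6082, -0.1517, 0.0654]
tcp_rot: [-2.168, 0.103, 2.178]
wrist_force: [0.6, 0.5, -3.0]
width: 0.215
time: 10.73
tool_pos: [0.6069, -0.1502, 0.0652]
tcp_rot: [-2.169, 0.096, 2.182]
wrist_force: [-0.5, -0.2, -1.6]
width: 0.214
tcp [ 0.6069 -0.1502  0.0652] yawY -95.08 xax [-0.0062  0.0012 -1.    ] t 10.73 w 0.214 F [-0.53 -0.2  -1.6 ] q [-0.28  0.31  1.85 -0.    0.99  1.38]
dp cm [ 8.52 -0.04 -0.36] rot [0.0021 0.0062 0.0006] deg 0.4
```

View pics/s12.png

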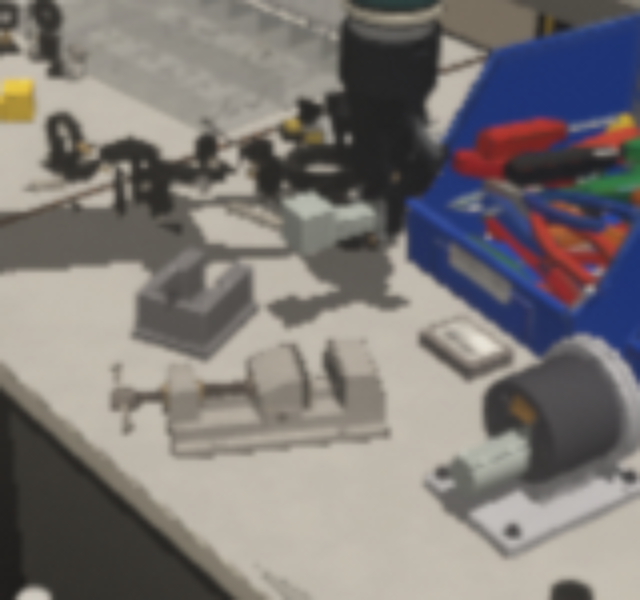

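View pics/w12.png

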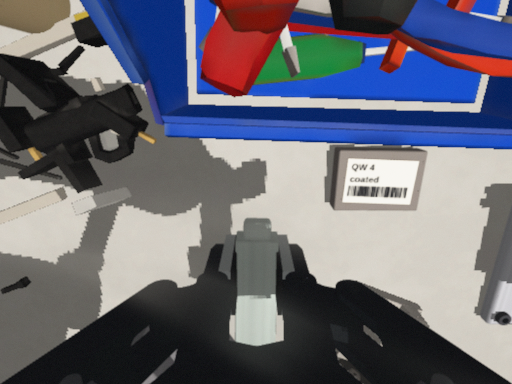

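Lowering with the force watched.

```bash
python3 -m creep '[{"grip":1,"dp":[2.5,0,0],"rotation":[0,0.004,0]},{"grip":1,"dp":[5,0,0],"rotation":[0,0.004,0]},{"grip":1,"dp":[6.8,0,0],"rotation":[0,0.004,0]},{"grip":1,"dp":[7.2,0,0],"rotation":[0,0.004,0]},{"grip":1,"dp":[7.2,0,0],"rotation":[0,0.004,0]}]' 60;python3 -m creep '[{"grip":1,"dp":[0.2,0,0],"rotation":[0,0,0]},{"grip":1,"dp":[0.3,0,0],"rotation":[0,0,0]},{"grip":1,"dp":[0.4,0,0],"rotation":[0,0,0]}]'
```

```text
time: 11.25
tool_pos: [0.605, -0.1483, -0.0074]
tcp_rot: [-2.171, 0.094, 2.181]
wrist_force: [-0.3, 0.1, -1.8]
width: 0.214
time: 11.5
tool_pos: [0.6087, -0.1501, -0.0081]
tcp_rot: [-2.179, 0.097, 2.173]
wrist_force: [0.8, -0.4, -1.2]
width: 0.216
```

```bash
python3 -m creep '[{"grip":1,"dp":[0.15,0,0],"rotation":[0,0,0]},{"grip":1,"dp":[0.3,0,0],"rotation":[0,0,0]},{"grip":1,"dp":[0.45,0,0],"rotation":[0,0,0]},{"grip":1,"dp":[0.45,0,0],"rotation":[0,0,0]}]';python3 -m creep '[{"grip":1,"dp":[0.15,0,0],"rotation":[0,0,0]},{"grip":1,"dp":[0.25,0,0],"rotation":[0,0,0]},{"grip":1,"dp":[0.25,0,0],"rotation":[0,0,0]}]'
```

```text
time: 11.83
tool_pos: [0.6086, -0.1502, -0.0096]
tcp_rot: [-2.178, 0.097, 2.174]
wrist_force: [-7.0, 1.9, 19.1]
width: 0.214
time: 12.08
tool_pos: [0.6086, -0.1502, -0.0097]
tcp_rot: [-2.177, 0.097, 2.175]
wrist_force: [-14.3, 4.5, 34.4]
width: 0.217
```

The fingertips touch the bench at TCP z = -9.7 mm while the key is still about 10 mm up, the same height as when gripped. I'll take off the pressure and let it drop those few mm.

```bash
python3 -m creep '[{"grip":1,"dp":[-0.6,0,0],"rotation":[0,0,0]},{"grip":1,"dp":[-0.6,0,0],"rotation":[0,0,0]},{"grip":1,"dp":[-0.6,0,0],"rotation":[0,0,0]}]';python3 -m creep '[{"grip":4,"dp":[0,0,0],"rotation":[0,0,0]},{"grip":4,"dp":[0,0,0],"rotation":[0,0,0]},{"grip":4,"dp":[0,0,0],"rotation":[0,0,0]},{"grip":4,"dp":[0,0,0],"rotation":[0,0,0]},{"grip":4,"dp":[0,0,0],"rotation":[0,0,0]}]';python3 -m creep '[{"grip":4,"dp":[-3,0,0],"rotation":[0,0,0]},{"grip":4,"dp":[-6,0,0],"rotation":[0,0,0]},{"grip":6,"dp":[-9,0,1],"rotation":[0,0,0]},{"grip":7,"dp":[-12,0,4],"rotation":[0,0,0]},{"grip":7,"dp":[-12,0,6],"rotation":[0,0,0]}]';python3 -m creep '[{"grip":7,"dp":[0,0,0],"rotation":[0,0,0]},{"grip":7,"dp":[0,0,0],"rotation":[0,0,0]}]'
 python3 - <<'E'
from h import *
tgt([0.54,-0.145,0],np.radians(84.8))
C=cam('wrist'); p,d=bot.read_camera('wrist'); np.savez('w13.npz',p=p,d=d,K=C[0],R=C[1],t=C[2]); save('w13',p)
P=pts(C,d); h=np.clip(P[...,2]/0.06,0,1)*(d>0); save('w13h',cv2.applyColorMap((h*255).astype(np.uint8),cv2.COLORMAP_JET)[...,::-1])
E
```

```text
time: 12.33
tool_pos: [0.6083, -0.1503, -0.0096]
tcp_rot: [-2.179, 0.098, 2.173]
wrist_force: [3.7, -1.4, 16.6]
width: 0.216
time: 12.75
tool_pos: [0.6069, -0.1498, -0.0112]
tcp_rot: [-2.174, 0.097, 2.177]
wrist_force: [0.6, -0.1, -0.5]
width: 0.468
time: 13.17
tool_pos: [0.5511, -0.1458, 0.116]
tcp_rot: [-2.188, 0.1, 2.167]
wrist_force: [1.4, -0.5, 0.5]
width: 0.821
time: 13.33
tool_pos: [0.5471, -0.1445, 0.1096]
tcp_rot: [-2.176, 0.098, 2.175]
wrist_force: [0.3, 0.1, -1.4]
width: 0.819
tcp [ 0.5471 -0.1445  0.1096] yawY -95.13 xax [ 5.e-04 -1.e-04 -1.e+00] t 13.33 w 0.819 F [ 0.25  0.12 -1.4 ] q [-0.3   0.15  1.95  0.    1.03  1.36]
dp cm [10.96  0.12  0.71] rot [ 0.0012 -0.0005 -0.0001] deg 0.1
```

View pics/w13.png

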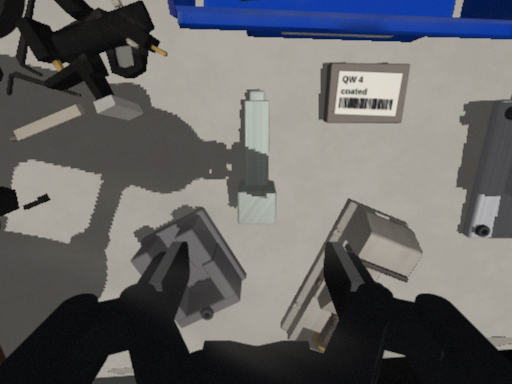

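View pics/w13h.png

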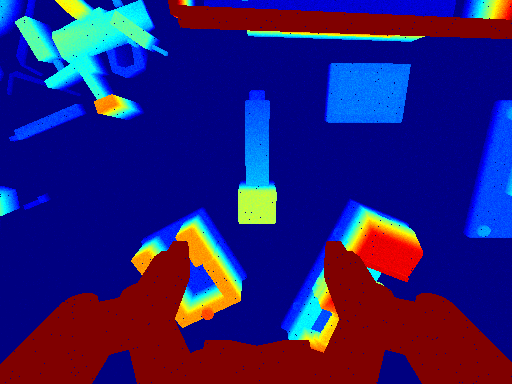

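The key lies flat on the bench: head at (257,205), nose at (256,95). Measuring it.

```bash
python3 - <<'E'
from h import *
z=np.load('w13.npz');p,d=z['p'],z['d'];C=(z['K'],z['R'],z['t']);P=pts(C,d)
g=np.zeros(d.shape,bool); g[180:226,232:282]=1
Q=P[g&(P[...,2]>.028)&(P[...,2]<.05)]; r=cv2.minAreaRect((Q[:,:2]*1000).astype(np.float32)); print('head',r,np.median(Q[:,2]),Q.mean(0))
A=np.c_[Q[:,:2]-Q[:,:2].mean(0),np.ones(len(Q))]; print('tilt',np.linalg.lstsq(A,Q[:,2],rcond=None)[0].round(4))
g[:]=0; g[98:178,240:275]=1
Q=P[g&(P[...,2]>.007)&(P[...,2]<.025)]; c,dirn=Q[:,:2].mean(0),np.linalg.svd(Q[:,:2]-Q[:,:2].mean(0),full_matrices=False)[2][0]
print('tail',cv2.minAreaRect((Q[:,:2]*1000).astype(np.float32)),c,np.degrees(np.arctan2(*dirn[::-1])))
# clearance heights around planned finger spots
E
```

```text
head ((539.773681640625, -145.6785125732422), (31.621212005615234, 29.951417922973633), 84.2718734741211) 0.033565403395241215 [ 0.54059789 -0.14563167  0.03345084]
tilt [-0.0284  0.0008  0.0335]
tail ((593.097900390625, -150.55198669433594), (19.80293083190918, 64.71760559082031), 84.31484985351562) [ 0.59393178 -0.15051197] 174.70892551675442
```

The head is 33.5 mm high with its centre at (0.540, -0.1457) and yaw -5.5°, flat and free, so it is ready to take by the head.

```bash
python3 -m creep '[{"grip":5.2,"dp":[2,0.1,0.7],"rotation":[0,0,0]},{"grip":5.2,"dp":[5,0.1,0.7],"rotation":[0,0,0]},{"grip":5.2,"dp":[8,0.1,0.7],"rotation":[0,0,0]},{"grip":5.2,"dp":[9,0.1,0.7],"rotation":[0,0,0]},{"grip":5.2,"dp":[9,0.1,0.7],"rotation":[0,0,0]}]' 60; python3 - <<'E'
from h import *
tgt([0.54,-0.1457,-.005],np.radians(84.5))
C=cam('wrist'); p,d=bot.read_camera('wrist'); save('w14',p)
E
```

```text
time: 13.8
tool_pos: [0.5373, -0.1437, 0.0148]
tcp_rot: [-2.165, 0.094, 2.184]
wrist_force: [-0.6, 0.4, 0.2]
width: 0.609
tcp [ 0.5373 -0.1437  0.0148] yawY -95.1 xax [-0.0086  0.0027 -1.    ] t 13.8 w 0.609 F [-0.62  0.44  0.24] q [-0.31  0.26  2.03  0.    0.86  1.35]
dp cm [ 1.98  0.18 -0.3 ] rot [0.0069 0.0089 0.0019] deg 0.7
```

View pics/w14.png

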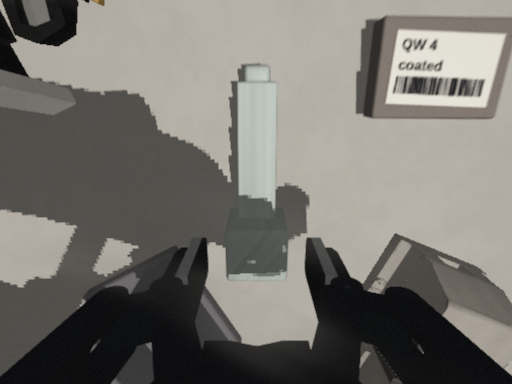

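The head at (257,245) is centred between the pads. I'll go down and close.

```bash
python3 -m creep '[{"grip":5.2,"dp":[0.8,0.1,-0.2],"rotation":[0,0.004,0]},{"grip":5.2,"dp":[1.6,0.1,-0.2],"rotation":[0,0.004,0]},{"grip":5.2,"dp":[2,0.1,-0.2],"rotation":[0,0.004,0]},{"grip":5.2,"dp":[2,0.1,-0.2],"rotation":[0,0.004,0]},{"grip":5.2,"dp":[2,0.1,-0.2],"rotation":[0,0.004,0]}]' 70; python3 - <<'E'
from h import *
tgt([0.54,-0.1457,-.005],np.radians(84.5))
E
python3 -m creep '[{"grip":2.4,"dp":[0,0,0],"rotation":[0,0,0]},{"grip":2.4,"dp":[0,0,0],"rotation":[0,0,0]},{"grip":2.4,"dp":[0,0,0],"rotation":[0,0,0]},{"grip":2.4,"dp":[0,0,0],"rotation":[0,0,0]},{"grip":2.4,"dp":[0,0,0],"rotation":[0,0,0]}]' 70; python3 - <<'E'
from h import *
tgt([0.54,-0.1457,-.005],np.radians(84.5))
C=cam('wrist'); p,d=bot.read_camera('wrist'); save('w15',p)
E
```

```text
time: 14.27
tool_pos: [0.5425, -0.1461, -0.0004]
tcp_rot: [-2.18, 0.097, 2.171]
wrist_force: [-0.3, -0.9, 0.8]
width: 0.608
tcp [ 5.425e-01 -1.461e-01 -4.000e-04] yawY -95.11 xax [ 4.e-03 -4.e-04 -1.e+00] t 14.27 w 0.608 F [-0.27 -0.95  0.76] q [-0.31  0.29  2.03  0.    0.82  1.35]
dp cm [ 0.46 -0.02  0.26] rot [ 0.0068 -0.004  -0.    ] deg 0.5
time: 14.68
tool_pos: [0.5432, -0.1463, 0.0004]
tcp_rot: [-2.182, 0.098, 2.17]
wrist_force: [-0.5, 0.3, 5.6]
width: 0.361
tcp [ 5.432e-01 -1.463e-01  4.000e-04] yawY -95.11 xax [ 5.4e-03 -8.0e-04 -1.0e+00] t 14.68 w 0.361 F [-0.5   0.27  5.63] q [-0.31  0.29  2.03  0.    0.82  1.35]
dp cm [ 0.54 -0.03  0.33] rot [ 0.0067 -0.0055 -0.0003] deg 0.5
```

View pics/w15.png

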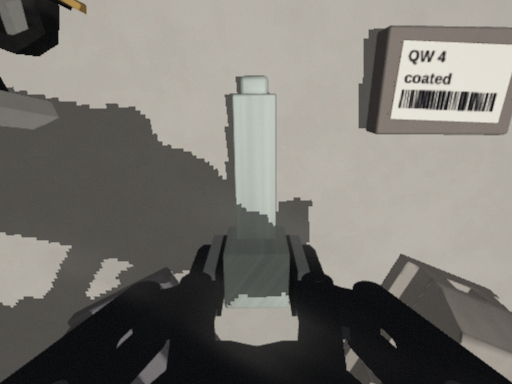

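The head is held (opening 31 mm) and its underside is level with TCP z. Lifting.

```bash
python3 -m creep '[{"grip":2.4,"dp":[-1,0,0],"rotation":[0,0,0]},{"grip":2.4,"dp":[-3,0,0],"rotation":[0,0,0]},{"grip":2.4,"dp":[-6,0,0],"rotation":[0,0,0]},{"grip":2.4,"dp":[-9,0,0],"rotation":[0,0,0]},{"grip":2.4,"dp":[-12,0,0],"rotation":[0,0,0]}]' 70;python3 -m creep '[{"grip":2.4,"dp":[0,0,0],"rotation":[0,0,0]},{"grip":2.4,"dp":[0,0,0],"rotation":[0,0,0]}]'; python3 - <<'E'
from h import *
u=np.array([.9959,-.0906]); m=np.array([.5175,-.3890]); t=m-(.130-.0032)*u
tgt([*t,.11],np.radians(84.8))
E
```

```text
time: 15.15
tool_pos: [0.5405, -0.1457, 0.1198]
tcp_rot: [-2.177, 0.097, 2.174]
wrist_force: [0.5, -0.2, -1.9]
width: 0.363
time: 15.32
tool_pos: [0.5433, -0.1466, 0.1217]
tcp_rot: [-2.185, 0.099, 2.168]
wrist_force: [0.1, 0.5, -2.1]
width: 0.364
tcp [ 0.5433 -0.1466  0.1217] yawY -95.11 xax [ 0.008  -0.0018 -1.    ] t 15.32 w 0.364 F [ 0.08  0.53 -2.09] q [-0.31  0.13  1.95  0.    1.05  1.35]
dp cm [ 1.09 24.36 13.1 ] rot [ 0.0015 -0.0081 -0.0011] deg 0.5
```

```bash
python3 -m creep '[{"grip":2.4,"dp":[0,2.5,1.5],"rotation":[0,0,0]},{"grip":2.4,"dp":[0,5.5,3.5],"rotation":[0,0,0]},{"grip":2.4,"dp":[0,8.5,5.5],"rotation":[0,0,0]},{"grip":2.4,"dp":[0,11.5,7.5],"rotation":[0,0,0]},{"grip":2.4,"dp":[0,14.5,9.5],"rotation":[0,-0.005,0]}]' 70;python3 -m creep '[{"grip":2.4,"dp":[0,3,2],"rotation":[0,0,0]},{"grip":2.4,"dp":[0,6,3],"rotation":[0,0,0]},{"grip":2.4,"dp":[0,8,3],"rotation":[0,0,0]},{"grip":2.4,"dp":[0,9,3],"rotation":[0,0,0]},{"grip":2.4,"dp":[0,9,3],"rotation":[0,0,0]}]'; python3 - <<'E'
from h import *
u=np.array([.9959,-.0906]); m=np.array([.5175,-.3890]); t=m-(.130-.0032)*u
tgt([*t,.11],np.radians(84.8))
E
```

```text
time: 15.73
tool_pos: [0.4312, -0.2815, 0.1164]
tcp_rot: [-2.169, 0.093, 2.181]
wrist_force: [-0.3, -0.4, -1.7]
width: 0.363
time: 16.15
tool_pos: [0.3952, -0.3698, 0.1173]
tcp_rot: [-2.17, 0.098, 2.177]
wrist_force: [0.4, -0.1, -2.0]
width: 0.363
tcp [ 0.3952 -0.3698  0.1173] yawY -95.26 xax [-0.0031  0.0018 -1.    ] t 16.15 w 0.363 F [ 0.36 -0.12 -1.96] q [-0.8   0.1   1.99 -0.    1.05  0.87]
dp cm [0.73 0.8  0.33] rot [-0.001   0.0033  0.0015] deg 0.2
```

```bash
python3 -m creep '[{"grip":2.4,"dp":[1.5,0.4,0.2],"rotation":[0,0,0]},{"grip":2.4,"dp":[3,0.8,0.3],"rotation":[0,0,0]},{"grip":2.4,"dp":[4.8,0.8,0.3],"rotation":[0,0.003,0]},{"grip":2.4,"dp":[4.8,0.8,0.3],"rotation":[0,0.003,0]},{"grip":2.4,"dp":[4.8,0.8,0.3],"rotation":[0,0.003,0]}]' 70; python3 - <<'E'
from h import *
u=np.array([.9959,-.0906]); m=np.array([.5175,-.3890]); t=m-(.130-.0032)*u
tgt([*t,.068],np.radians(84.8))
C=cam('wrist'); p,d=bot.read_camera('wrist'); np.savez('w16.npz',p=p,d=d,K=C[0],R=C[1],t=C[2]); save('w16',p)
p,d=bot.read_camera('scene');save('s16',cv2.resize(p[190:310,270:420],None,fx=4,fy=4))
E
```

```text
time: 16.57
tool_pos: [0.3917, -0.3738, 0.069]
tcp_rot: [-2.172, 0.091, 2.177]
wrist_force: [0.4, -0.8, -2.4]
width: 0.36
tcp [ 0.3917 -0.3738  0.069 ] yawY -95.05 xax [-0.0018  0.0042 -1.    ] t 16.57 w 0.36 F [ 0.39 -0.78 -2.45] q [-0.81  0.16  2.03  0.    0.95  0.85]
dp cm [0.1  0.37 0.02] rot [0.0027 0.0022 0.004 ] deg 0.3
```

View pics/w16.png

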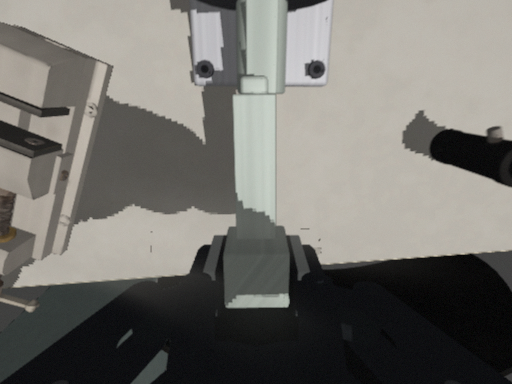

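View pics/s16.png

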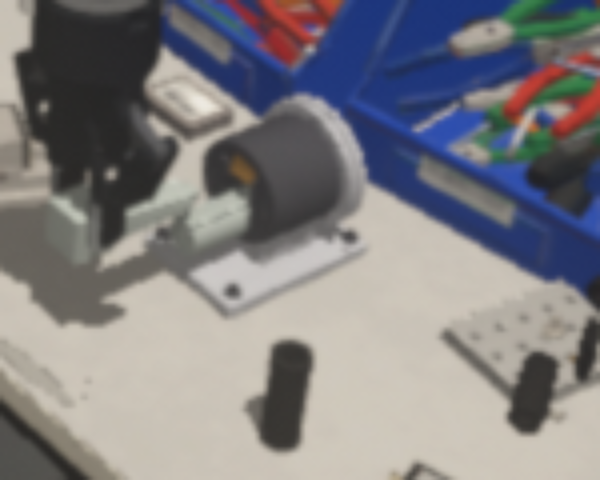

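The key points at the slot: tail centre at (255,160), shaft centre at (263,45). I'll measure both lines in 3D from this image.

```bash
cat > meas.py <<'E'
from h import *
import sys
def run(n):
    z=np.load(n+'.npz');p,d=z['p'],z['d'];C=(z['K'],z['R'],z['t']);P=pts(C,d)
    s=bot.read_state()
    # key tail top surface / shaft rows
    for v in range(4,236,8):
        x=P[v,225:300]; ok=(x[:,2]>.040)&(x[:,2]<.115)
        if ok.sum()<6: continue
        q=x[ok]; print(v,(np.nonzero(ok)[0]+225)[[0,-1]],'x',q[:,0].mean().round(4),'y',q[:,1].min().round(4),q[:,1].max().round(4),'mid',((q[:,1].min()+q[:,1].max())/2).round(4),'z',np.median(q[:,2]).round(4))
run(sys.argv[1])
E
python3 meas.py w16
```

```text
4 [225 299] x 0.5153 y -0.4088 -0.3697 mid -0.3892 z 0.0516
12 [236 286] x 0.511 y -0.4011 -0.3752 mid -0.3882 z 0.0541
20 [236 286] x 0.5075 y -0.401 -0.3747 mid -0.3878 z 0.0544
28 [236 286] x 0.5039 y -0.4009 -0.3742 mid -0.3875 z 0.0542
36 [237 286] x 0.5003 y -0.4011 -0.3746 mid -0.3878 z 0.0542
44 [237 285] x 0.4966 y -0.3997 -0.3741 mid -0.3869 z 0.0543
52 [237 285] x 0.4928 y -0.3996 -0.3737 mid -0.3867 z 0.0541
60 [237 285] x 0.489 y -0.3995 -0.3733 mid -0.3864 z 0.0544
68 [237 284] x 0.4852 y -0.3986 -0.3729 mid -0.3857 z 0.0542
76 [237 284] x 0.4805 y -0.3984 -0.3722 mid -0.3853 z 0.0761
84 [237 284] x 0.4767 y -0.398 -0.3718 mid -0.3849 z 0.0768
92 [238 283] x 0.473 y -0.3973 -0.372 mid -0.3847 z 0.0768
100 [233 275] x 0.4697 y -0.3906 -0.3714 mid -0.381 z 0.0799
108 [233 275] x 0.4662 y -0.3903 -0.3711 mid -0.3807 z 0.0804
116 [233 275] x 0.4627 y -0.39 -0.3706 mid -0.3803 z 0.0806
124 [234 275] x 0.4591 y -0.3898 -0.3708 mid -0.3803 z 0.0812
132 [234 275] x 0.4555 y -0.3895 -0.3705 mid -0.38 z 0.0817
140 [234 275] x 0.4519 y -0.3892 -0.3699 mid -0.3796 z 0.0822
148 [234 275] x 0.4482 y -0.389 -0.3695 mid -0.3793 z 0.0826
156 [235 275] x 0.4444 y -0.3886 -0.3697 mid -0.3792 z 0.0829
164 [235 275] x 0.4407 y -0.3884 -0.3694 mid -0.3789 z 0.0834
172 [235 275] x 0.4369 y -0.3881 -0.369 mid -0.3785 z 0.0839
180 [235 275] x 0.433 y -0.3878 -0.3686 mid -0.3782 z 0.0841
188 [236 275] x 0.4291 y -0.3875 -0.3686 mid -0.3781 z 0.0846
196 [236 275] x 0.4251 y -0.3872 -0.3681 mid -0.3777 z 0.0849
204 [236 275] x 0.4211 y -0.3869 -0.3678 mid -0.3773 z 0.0854
212 [236 275] x 0.4171 y -0.3866 -0.3673 mid -0.3769 z 0.0856
220 [236 275] x 0.413 y -0.3863 -0.367 mid -0.3767 z 0.0862
228 [229 284] x 0.4069 y -0.3913 -0.361 mid -0.3761 z 0.0865
```

The key sits 2.3 mm off at the head and 3.5 mm off at the tip, with about 0.7° of yaw. I'll correct that and come down to 3 mm above the flat.

```bash
python3 -m creep '[{"grip":2.4,"dp":[0.4,0.23,0],"rotation":[0.013,0,0]},{"grip":2.4,"dp":[0.9,0.23,0],"rotation":[0.013,0,0.003]},{"grip":2.4,"dp":[0.9,0.23,0],"rotation":[0.013,0,0.003]},{"grip":2.4,"dp":[0.9,0.23,0],"rotation":[0.013,0,0.003]}]' 70; python3 - <<'E'
from h import *
C=cam('wrist'); p,d=bot.read_camera('wrist'); np.savez('w17.npz',p=p,d=d,K=C[0],R=C[1],t=C[2]); save('w17',p)
tgt([0.4,-.38,.058],np.radians(84.8))
E
python3 meas.py w17
```

```text
time: 17.0
tool_pos: [0.3924, -0.3787, 0.062]
tcp_rot: [-2.172, 0.114, 2.169]
wrist_force: [-0.7, -0.9, -2.9]
width: 0.36
tcp [ 0.3925 -0.3789  0.0622] yawY -95.86 xax [ 0.0015 -0.0032 -1.    ] t 17.05 w 0.361 F [ 0.38 -0.06 -1.77] q [-0.81  0.17  2.03 -0.    0.93  0.86]
dp cm [ 0.42  0.03 -0.75] rot [-0.0115 -0.0018 -0.003 ] deg 0.7
4 [225 299] x 0.5139 y -0.4148 -0.3775 mid -0.3961 z 0.054
12 [225 274] x 0.5105 y -0.4013 -0.377 mid -0.3891 z 0.0544
20 [225 275] x 0.5072 y -0.4019 -0.3765 mid -0.3892 z 0.054
28 [225 274] x 0.5037 y -0.4006 -0.3759 mid -0.3882 z 0.0542
36 [225 274] x 0.5002 y -0.4003 -0.3754 mid -0.3879 z 0.0545
44 [225 274] x 0.4967 y -0.4 -0.3749 mid -0.3874 z 0.0541
52 [226 274] x 0.4931 y -0.3998 -0.375 mid -0.3874 z 0.0541
60 [225 274] x 0.4895 y -0.3993 -0.3739 mid -0.3866 z 0.0545
68 [225 274] x 0.4858 y -0.3991 -0.3733 mid -0.3862 z 0.0542
76 [225 274] x 0.4815 y -0.3988 -0.3726 mid -0.3857 z 0.0619
84 [225 274] x 0.4778 y -0.3984 -0.372 mid -0.3852 z 0.0702
92 [226 274] x 0.4742 y -0.3982 -0.3721 mid -0.3852 z 0.0702
100 [233 275] x 0.4703 y -0.3965 -0.3774 
[... 307 characters left out ...]
7 mid -0.3853 z 0.0753
148 [234 275] x 0.4488 y -0.3945 -0.3752 mid -0.3849 z 0.0755
156 [235 275] x 0.4451 y -0.3942 -0.3752 mid -0.3847 z 0.076
164 [235 275] x 0.4413 y -0.3938 -0.3747 mid -0.3843 z 0.0764
172 [235 275] x 0.4375 y -0.3935 -0.3744 mid -0.3839 z 0.0768
180 [235 275] x 0.4336 y -0.3931 -0.3739 mid -0.3835 z 0.0771
188 [235 275] x 0.4297 y -0.3928 -0.3734 mid -0.3831 z 0.0776
196 [236 275] x 0.4257 y -0.3925 -0.3735 mid -0.383 z 0.0779
204 [236 275] x 0.4218 y -0.3921 -0.373 mid -0.3825 z 0.0785
212 [236 275] x 0.4178 y -0.3917 -0.3725 mid -0.3821 z 0.0789
220 [236 275] x 0.4136 y -0.3914 -0.372 mid -0.3817 z 0.0793
228 [229 284] x 0.4076 y -0.3962 -0.3661 mid -0.3812 z 0.0793
```

Yaw is now right (slope -0.091 for both). The key is 2.0 mm too far towards -y, so I'll correct that and lower further.

```bash
python3 -m creep '[{"grip":2.4,"dp":[0.1,-0.1,0],"rotation":[0,0,0]},{"grip":2.4,"dp":[0.35,-0.2,0],"rotation":[0,0,0]},{"grip":2.4,"dp":[0.35,-0.2,0],"rotation":[0,0,0]},{"grip":2.4,"dp":[0.35,-0.2,0],"rotation":[0,0,0]},{"grip":2.4,"dp":[0.35,-0.2,0],"rotation":[0,0,0]}]' 70; python3 - <<'E'
from h import *
C=cam('wrist'); p,d=bot.read_camera('wrist'); np.savez('w18.npz',p=p,d=d,K=C[0],R=C[1],t=C[2]); save('w18',p)
tgt([0.4,-.38,.058],np.radians(84.8))
E
sed -i 's/225:300/200:300/;s/)+225/)+200/;s/4,236,8/12,236,16/' meas.py; python3 meas.py w18
```

```text
time: 17.47
tool_pos: [0.3927, -0.3769, 0.0585]
tcp_rot: [-2.172, 0.114, 2.169]
wrist_force: [0.4, 0.1, -2.4]
width: 0.364
tcp [ 0.3928 -0.377   0.0586] yawY -95.86 xax [ 0.0016 -0.0033 -1.    ] t 17.52 w 0.36 F [-0.45  0.2  -2.56] q [-0.81  0.18  2.04 -0.    0.93  0.86]
dp cm [ 0.06  0.22 -0.75] rot [-0.0115 -0.0019 -0.0031] deg 0.7
12 [250 303] x 0.51 y -0.4012 -0.3751 mid -0.3881 z 0.054
28 [251 303] x 0.5032 y -0.4005 -0.3747 mid -0.3876 z 0.0542
44 [251 303] x 0.4964 y -0.4001 -0.3734 mid -0.3867 z 0.0541
60 [252 303] x 0.4893 y -0.3996 -0.3733 mid -0.3864 z 0.0543
76 [253 303] x 0.4815 y -0.3991 -0.3728 mid -0.3859 z 0.0553
92 [253 303] x 0.4743 y -0.3985 -0.3715 mid -0.385 z 0.0664
108 [258 300] x 0.4671 y -0.3944 -0.3751 mid -0.3848 z 0.0702
124 [259 300] x 0.46 y -0.3938 -0.3747 mid -0.3842 z 0.071
140 [259 300] x 0.4528 y -0.393 -0.374 mid -0.3835 z 0.072
156 [260 300] x 0.4453 y -0.3924 -0.3734 mid -0.3829 z 0.0725
172 [260 300] x 0.4377 y -0.3917 -0.3725 mid -0.3821 z 0.0734
188 [260 300] x 0.43 y -0.391 -0.3716 mid -0.3813 z 0.0741
204 [261 300] x 0.4221 y -0.3903 -0.3711 mid -0.3807 z 0.0751
220 [261 300] x 0.414 y -0.3895 -0.3701 mid -0.3798 z 0.0759
```

Aligned within 0.3 mm and level, about 3 mm above the flat. Advancing along the slot (tool -z).

```bash
python3 -m creep '[{"grip":2.4,"dp":[0.1,0,-1],"rotation":[0,0,0]},{"grip":2.4,"dp":[0.15,0,-2.5],"rotation":[0,0,0]},{"grip":2.4,"dp":[0.15,0,-3.5],"rotation":[0,0,0]},{"grip":2.4,"dp":[0.15,0,-3.5],"rotation":[0,0,0]},{"grip":2.4,"dp":[0.15,0,-3.5],"rotation":[0,0,0]}]' 70; python3 - <<'E'
from h import *
C=cam('wrist'); p,d=bot.read_camera('wrist'); np.savez('w19.npz',p=p,d=d,K=C[0],R=C[1],t=C[2]); save('w19',p)
tgt([0.4709,-.3850,.056],np.radians(84.15))
E
python3 meas.py w19
```

```text
time: 17.93
tool_pos: [0.4283, -0.3806, 0.0572]
tcp_rot: [-2.173, 0.113, 2.169]
wrist_force: [-0.3, -0.7, -2.4]
width: 0.36
tcp [ 0.4276 -0.3804  0.057 ] yawY -95.81 xax [ 9.0e-04 -2.8e-03 -1.0e+00] t 17.98 w 0.361 F [-0.17  0.55 -2.1 ] q [-0.77  0.23  1.98 -0.    0.94  0.9 ]
dp cm [ 0.1   0.02 -4.35] rot [ 0.0007 -0.0012 -0.0027] deg 0.2
12 [225 324] x 0.5351 y -0.4075 -0.3731 mid -0.3903 z 0.0953
28 [225 324] x 0.5303 y -0.4073 -0.3722 mid -0.3897 z 0.0954
44 [225 324] x 0.5253 y -0.4068 -0.3712 mid -0.389 z 0.0955
60 [225 324] x 0.5202 y -0.4067 -0.3705 mid -0.3886 z 0.0954
76 [225 324] x 0.5174 y -0.4122 -0.363 mid -0.3876 z 0.0558
92 [253 302] x 0.5099 y -0.4012 -0.3754 mid -0.3883 z 0.0647
108 [253 302] x 0.5027 y -0.4006 -0.3745 mid -0.3875 z 0.0687
124 [254 302] x 0.4954 y -0.4 -0.3739 mid -0.387 z 0.0696
140 [254 302] x 0.488 y -0.3994 -0.3725 mid -0.386 z 0.0703
156 [255 301] x 0.4805 y -0.3978 -0.3722 mid -0.385 z 0.0712
172 [260 300] x 0.4733 y -0.3953 -0.3762 mid -0.3858 z 0.0718
188 [260 300] x 0.4656 y -0.3946 -0.3753 mid -0.385 z 0.0728
204 [261 300] x 0.4576 y -0.3939 -0.3749 mid -0.3844 z 0.0734
220 [261 300] x 0.4495 y -0.3932 -0.3739 mid -0.3836 z 0.0745
```

View pics/w19.png

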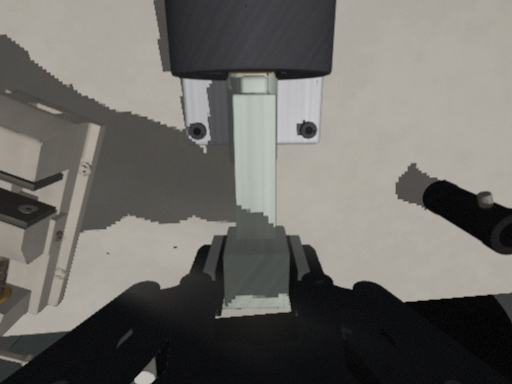

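The nose is just entering under the hub face at (253,80), centred within 1 mm. I'll correct y by 0.8 mm and go on to about 50 mm head-to-face.

```bash
python3 -m creep '[{"grip":2.4,"dp":[0,-0.08,-0.5],"rotation":[0,0,0]},{"grip":2.4,"dp":[0.05,-0.08,-1.5],"rotation":[0,0,0]},{"grip":2.4,"dp":[0.05,-0.08,-2],"rotation":[0,0,0]},{"grip":2.4,"dp":[0.05,-0.08,-2],"rotation":[0,0,0]}]' 70; python3 - <<'E'
from h import *
tgt([0.4709,-.3845,.056],np.radians(84.15))
E
```

```text
time: 18.32
tool_pos: [0.4491, -0.3823, 0.0571]
tcp_rot: [-2.174, 0.115, 2.168]
wrist_force: [-0.3, -0.2, -1.8]
width: 0.359
tcp [ 0.4491 -0.3823  0.0571] yawY -95.83 xax [ 0.0029 -0.0041 -1.    ] t 18.32 w 0.359 F [-0.33 -0.22 -1.77] q [-0.75  0.26  1.94 -0.    0.94  0.93]
dp cm [ 0.11 -0.   -2.19] rot [ 0.0004 -0.0033 -0.0038] deg 0.3
```

```bash
python3 -m creep '[{"grip":2.4,"dp":[0.05,0,-0.8],"rotation":[0,0,0]},{"grip":2.4,"dp":[0.1,0,-1.5],"rotation":[0,0,0]},{"grip":2.4,"dp":[0.15,0,-2.2],"rotation":[0,0,0]},{"grip":2.4,"dp":[0.15,0,-2.2],"rotation":[0,0,0]},{"grip":2.4,"dp":[0.15,0,-2.2],"rotation":[0,0,0]}]' 70; python3 - <<'E'
from h import *
tgt([0.4709,-.3845,.055],np.radians(84.15))
C=cam('wrist'); p,d=bot.read_camera('wrist'); np.savez('w20.npz',p=p,d=d,K=C[0],R=C[1],t=C[2]); save('w20',p)
E
python3 meas.py w20
```

```text
time: 18.73
tool_pos: [0.4704, -0.3843, 0.0554]
tcp_rot: [-2.174, 0.115, 2.168]
wrist_force: [1.0, -0.4, -0.6]
width: 0.358
tcp [ 0.4704 -0.3843  0.0554] yawY -95.83 xax [ 0.0025 -0.0037 -1.    ] t 18.73 w 0.358 F [ 1.   -0.36 -0.59] q [-0.73  0.29  1.9  -0.    0.95  0.95]
dp cm [ 0.04  0.01 -0.05] rot [ 0.0003 -0.0029 -0.0034] deg 0.3
12 [225 324] x 0.5751 y -0.4094 -0.3783 mid -0.3938 z 0.1024
28 [225 324] x 0.572 y -0.4107 -0.376 mid -0.3934 z 0.0954
44 [225 324] x 0.5671 y -0.4104 -0.3753 mid -0.3928 z 0.0955
60 [225 324] x 0.5621 y -0.4102 -0.3745 mid -0.3923 z 0.0954
76 [225 324] x 0.5568 y -0.41 -0.3736 mid -0.3918 z 0.0953
92 [225 324] x 0.5514 y -0.4094 -0.3727 mid -0.391 z 0.0952
108 [225 324] x 0.5459 y -0.4093 -0.3718 mid -0.3906 z 0.0954
124 [225 324] x 0.5401 y -0.4089 -0.3706 mid -0.3898 z 0.0956
140 [225 324] x 0.5342 y -0.4085 -0.3698 mid -0.3892 z 0.0952
156 [225 324] x 0.528 y -0.4081 -0.3683 mid -0.3882 z 0.0952
172 [225 324] x 0.5217 y -0.4078 -0.3672 mid -0.3875 z 0.0951
188 [256 301] x 0.507 y -0.4 -0.3742 mid -0.3871 z 0.0713
204 [257 301] x 0.4988 y -0.3991 -0.3736 mid -0.3863 z 0.0718
220 [257 301] x 0.4905 y -0.3983 -0.3719 mid -0.3851 z 0.0727
```

View pics/w20.png

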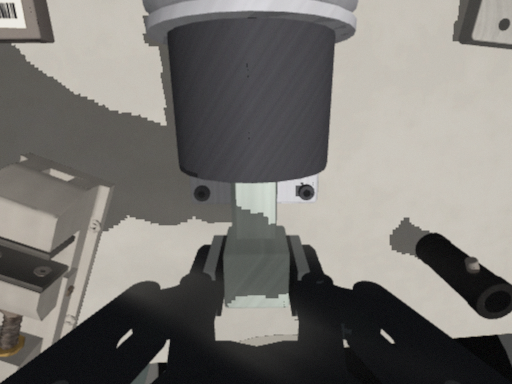

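The key is in the slot by about 43 mm, with the head about 50 mm from the face, and the shaft now carries part of its weight. Releasing and rising.

```bash
python3 -m creep '[{"grip":2.4,"dp":[0.05,0,0],"rotation":[0,0,0]},{"grip":4.5,"dp":[0.05,0,0],"rotation":[0,0,0]},{"grip":4.8,"dp":[0.05,0,0],"rotation":[0,0,0]},{"grip":4.8,"dp":[0.05,0,0],"rotation":[0,0,0]},{"grip":4.8,"dp":[0.05,0,0],"rotation":[0,0,0]}]' 60; python3 -m creep '[{"grip":4.8,"dp":[-1,0,0],"rotation":[0,0,0]},{"grip":4.8,"dp":[-3,0,0],"rotation":[0,0,0]},{"grip":4.8,"dp":[-6,0,1],"rotation":[0,0,0]},{"grip":4.8,"dp":[-8,0,4],"rotation":[0,0,0]},{"grip":4.8,"dp":[-8,0,8],"rotation":[0,0,0]}]';python3 -m creep '[{"grip":4,"dp":[0,0,2],"rotation":[0,0,0]},{"grip":2,"dp":[0,0,2],"rotation":[0,0,0]},{"grip":1,"dp":[0,0,2],"rotation":[0,0,0]},{"grip":0,"dp":[0,0,2],"rotation":[0,0,0]}]'; python3 - <<'E'
from h import *
tgt([0.4709,-.3845,.055],np.radians(84.15))
C=cam('wrist'); p,d=bot.read_camera('wrist'); np.savez('w21.npz',p=p,d=d,K=C[0],R=C[1],t=C[2]); save('w21',p)
p,d=bot.read_camera('scene');save('s21',cv2.resize(p[190:310,270:420],None,fx=4,fy=4))
E
sed -i 's/200:300/180:330/' meas.py
python3 meas.py w21
```

```text
time: 19.2
tool_pos: [0.4692, -0.384, 0.0547]
tcp_rot: [-2.172, 0.114, 2.169]
wrist_force: [-0.6, -0.3, 0.4]
width: 0.56
time: 19.62
tool_pos: [0.3939, -0.3792, 0.1413]
tcp_rot: [-2.187, 0.121, 2.164]
wrist_force: [-0.5, -1.7, 0.8]
width: 0.56
time: 19.95
tool_pos: [0.3704, -0.3741, 0.1354]
tcp_rot: [-2.174, 0.116, 2.167]
wrist_force: [-0.9, 0.6, 0.1]
width: 0.046
tcp [ 0.3704 -0.3741  0.1354] yawY -95.88 xax [ 0.0029 -0.0043 -1.    ] t 19.95 w 0.046 F [-0.88  0.58  0.07] q [-0.84  0.05  2.01 -0.    1.07  0.84]
dp cm [  8.07  -0.03 -10.07] rot [-0.0006 -0.0033 -0.0039] deg 0.3
12 [280 317] x 0.5027 y -0.4016 -0.3746 mid -0.3881 z 0.0716
28 [281 317] x 0.4932 y -0.4008 -0.3742 mid -0.3875 z 0.0726
44 [277 325] x 0.4803 y -0.4015 -0.3722 mid -0.3868 z 0.0882
60 [276 326] x 0.4713 y -0.4015 -0.3704 mid -0.3859 z 0.0885
76 [277 326] x 0.462 y -0.4008 -0.3699 mid -0.3853 z 0.089
92 [278 325] x 0.4526 y -0.3992 -0.3691 mid -0.3841 z 0.0884
```

View pics/w21.png

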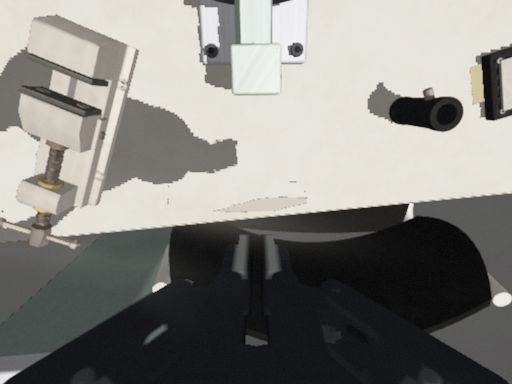

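View pics/s21.png

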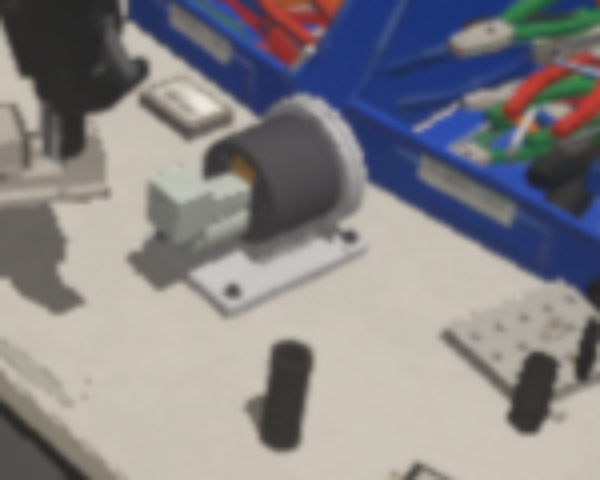

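The key lies on the shaft in the slot, with the head at top-view (256,70), clear of the hub and released. Its height of 88.5 mm agrees with lying on the flat. Bringing the closed fingers behind the head.

```bash
python3 - <<'E'
from h import *
u=np.array([.9959,-.0906]); m=np.array([.5175,-.3890]); t=m-(.105)*u
tgt([*t,.048],np.radians(84.8))
E
```

```text
tcp [ 0.3708 -0.374   0.1349] yawY -95.83 xax [ 0.0023 -0.0037 -1.    ] t 20.05 w -0.002 F [-0.29 -0.09  0.42] q [-0.84  0.05  2.01 -0.    1.07  0.84]
dp cm [ 8.7   0.09 -4.22] rot [-0.011  -0.0026 -0.0034] deg 0.7
```

```bash
python3 -m creep '[{"grip":0,"dp":[3,0,-1],"rotation":[-0.01,0,0]},{"grip":0,"dp":[6,0.1,-3],"rotation":[-0.01,0,0]},{"grip":0,"dp":[8.7,0.1,-4.2],"rotation":[-0.01,-0.003,-0.003]},{"grip":0,"dp":[8.7,0.1,-4.2],"rotation":[-0.01,-0.003,-0.003]},{"grip":0,"dp":[8.7,0.1,-4.2],"rotation":[-0.01,-0.003,-0.003]}]' 60; python3 - <<'E'
from h import *
u=np.array([.9959,-.0906]); m=np.array([.5175,-.3890]); t=m-(.105)*u
tgt([*t,.048],np.radians(84.8))
C=cam('wrist'); p,d=bot.read_camera('wrist'); np.savez('w22.npz',p=p,d=d,K=C[0],R=C[1],t=C[2]); save('w22',p)
P=pts(C,d)
for v in range(130,300,6): print(v,P[v,256].round(4),p[v,256])
E
```

```text
time: 20.47
tool_pos: [0.4113, -0.3777, 0.0453]
tcp_rot: [-2.168, 0.094, 2.179]
wrist_force: [0.3, -0.0, 1.0]
width: -0.002
tcp [ 0.4113 -0.3777  0.0453] yawY -95.18 xax [-0.005   0.0038 -1.    ] t 20.47 w -0.002 F [ 0.34 -0.02  0.99] q [-0.79  0.22  2.01 -0.    0.92  0.87]
dp cm [-0.27  0.16 -0.18] rot [0.0003 0.0053 0.0034] deg 0.4
130 [ 0.4795 -0.3851  0.0888] [160 167 159]
136 [ 0.4774 -0.3849  0.0895] [172 178 169]
142 [ 0.4751 -0.3847  0.0888] [175 183 173]
148 [ 0.473  -0.3845  0.0891] [168 174 166]
154 [ 0.4705 -0.3843  0.0879] [164 172 163]
160 [ 0.4685 -0.3841  0.0893] [164 171 163]
166 [ 0.4662 -0.3839  0.0889] [170 177 169]
172 [ 0.4637 -0.3837  0.0883] [169 177 168]
178 [ 0.4613 -0.3834  0.088 ] [168 174 166]
184 [ 0.4594 -0.3833  0.0896] [164 172 162]
190 [ 0.4565 -0.383   0.0882] [166 172 164]
196 [ 0.454  -0.3828  0.088 ] [169 177 166]
202 [ 0.4196 -0.3794  0.0009] [107 111 104]
208 [ 0.4147 -0.379   0.    ] [85 83 78]
214 [ 0.41   -0.3785 -0.    ] [163 161 150]
220 [ 0.4056 -0.3781  0.0005] [165 161 152]
226 [ 0.4001 -0.3776 -0.0012] [163 158 151]
232 [ 3.957e-01 -3.772e-01 -1.000e-04] [165 159 152]
238 [ 0.4237 -0.3799  0.0643] [45 45 41]
244 [ 0.4231 -0.3799  0.0695] [36 37 36]
250 [ 0.4231 -0.3799  0.0753] [24 25 24]
256 [ 0.4236 -0.38    0.0816] [17 19 19]
262 [ 0.4236 -0.38    0.0865] [16 16 17]
268 [ 0.423  -0.3799  0.0902] [12 10 13]
274 [ 0.4222 -0.3799  0.0933] [15 12 16]
280 [ 0.4184 -0.3795  0.0919] [17 16 18]
286 [ 0.4157 -0.3793  0.0923] [23 21 22]
292 [ 0.413  -0.379   0.0927] [24 22 23]
298 [ 0.4101 -0.3788  0.0928] [26 25 26]
```

View pics/w22.png

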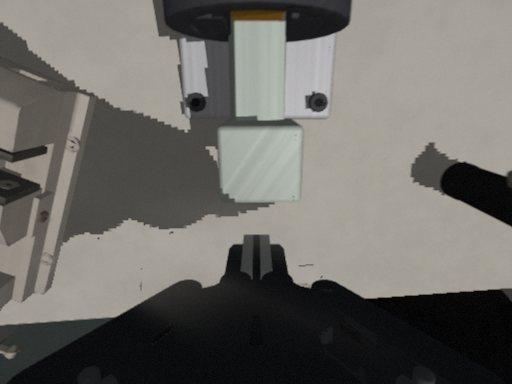

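The fingertips (257,245; lowest point z≈62 mm, front at x=0.4235) are 30 mm behind the head's rear face, level with its middle. Advancing.

```bash
python3 -m creep '[{"grip":0,"dp":[-0.2,0.2,-1],"rotation":[0,0.004,0]},{"grip":0,"dp":[-0.2,0.2,-2],"rotation":[0,0.004,0.002]},{"grip":0,"dp":[-0.2,0.2,-3],"rotation":[0,0.004,0.002]},{"grip":0,"dp":[-0.2,0.2,-3.6],"rotation":[0,0.004,0.002]},{"grip":0,"dp":[-0.2,0.2,-4.2],"rotation":[0,0.004,0.002]}]' 60; python3 - <<'E'
from h import *
u=np.array([.9959,-.0906]); m=np.array([.5175,-.3890]); t=m-(.042)*u
tgt([*t,.048],np.radians(84.8))
C=cam('wrist'); p,d=bot.read_camera('wrist'); np.savez('w23.npz',p=p,d=d,K=C[0],R=C[1],t=C[2]); save('w23',p)
E
```

```text
time: 20.93
tool_pos: [0.4535, -0.3854, 0.0507]
tcp_rot: [-2.178, 0.103, 2.174]
wrist_force: [-6.2, 0.8, 3.4]
width: 0.0
tcp [ 0.4535 -0.3854  0.0507] yawY -95.24 xax [ 0.0017 -0.003  -1.    ] t 20.93 w 0.0 F [-6.2   0.76  3.38] q [-0.75  0.27  1.93 -0.    0.93  0.92]
dp cm [ 0.28 -0.23 -2.2 ] rot [-0.0007 -0.0019 -0.0028] deg 0.2
```

View pics/w23.png

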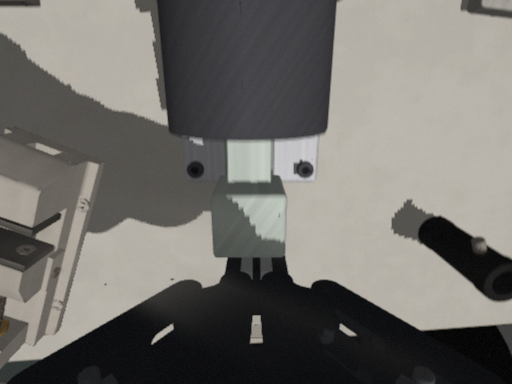

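The head has been pushed to (250,215), with the fingers in contact at (257,262) and sitting about 2.5 mm right of its middle. I'll back off, recentre and go on.

```bash
python3 -m creep '[{"grip":0,"dp":[0,0,0.8],"rotation":[0,0,0]},{"grip":0,"dp":[0.1,-0.3,1],"rotation":[0,0,0]},{"grip":0,"dp":[0.1,-0.3,0.5],"rotation":[0,0,0]},{"grip":0,"dp":[0.1,-0.3,0],"rotation":[0,0,0]},{"grip":0,"dp":[0.1,-0.3,-0.5],"rotation":[0,0,0]}]' 60; python3 -m creep '[{"grip":0,"dp":[0,0,-0.4],"rotation":[0,0,0]},{"grip":0,"dp":[0,0,-0.8],"rotation":[0,0,0]}]' ; python3 - <<'E'
from h import *
u=np.array([.9959,-.0906]); m=np.array([.5175,-.3890]); t=m-(.042)*u
tgt([*t,.048],np.radians(84.8))
C=cam('wrist'); p,d=bot.read_camera('wrist'); np.savez('w24.npz',p=p,d=d,K=C[0],R=C[1],t=C[2]); save('w24',p)
E
```

```text
time: 21.4
tool_pos: [0.4581, -0.3822, 0.0485]
tcp_rot: [-2.176, 0.102, 2.174]
wrist_force: [-6.0, 0.5, 4.7]
width: 0.003
time: 21.57
tool_pos: [0.4655, -0.3829, 0.0485]
tcp_rot: [-2.175, 0.101, 2.176]
wrist_force: [-7.9, 0.2, 4.8]
width: -0.002
tcp [ 0.4655 -0.3829  0.0485] yawY -95.25 xax [-5.0e-04 -1.2e-03 -1.0e+00] t 21.57 w -0.002 F [-7.91  0.22  4.84] q [-0.73  0.29  1.91 -0.    0.94  0.93]
dp cm [ 0.05  0.13 -1.03] rot [-0.0009  0.0004 -0.0013] deg 0.1
```

View pics/w24.png

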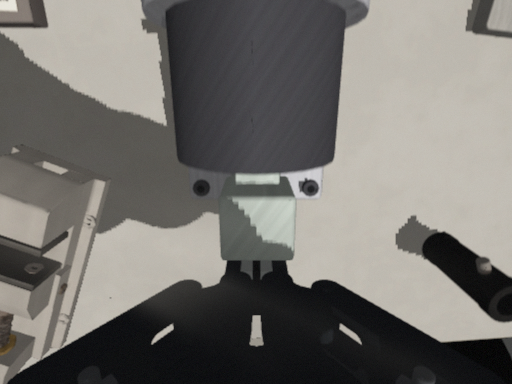

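Now centred, with the head about 10 mm from the hub and 8 N on the wrist. Continuing gently.

```bash
python3 -m creep '[{"grip":0,"dp":[0,0,-0.3],"rotation":[0,0,0]},{"grip":0,"dp":[0,0,-0.6],"rotation":[0,0,0]},{"grip":0,"dp":[0,0,-0.8],"rotation":[0,0,0]}]' 60; python3 -m creep '[{"grip":0,"dp":[0,0,-0.2],"rotation":[0,0,0]},{"grip":0,"dp":[0,0,-0.4],"rotation":[0,0,0]},{"grip":0,"dp":[0,0,-0.4],"rotation":[0,0,0]}]'
```

```text
time: 21.87
tool_pos: [0.4732, -0.3836, 0.0484]
tcp_rot: [-2.174, 0.101, 2.176]
wrist_force: [-7.3, 1.2, 5.0]
width: -0.001
time: 22.12
tool_pos: [0.4756, -0.3838, 0.0484]
tcp_rot: [-2.171, 0.1, 2.179]
wrist_force: [-11.8, 0.5, 7.4]
width: -0.001
```

```bash
python3 -m creep '[{"grip":0,"dp":[0,0,-0.2],"rotation":[0,0,0]},{"grip":0,"dp":[0,0,-0.4],"rotation":[0,0,0]},{"grip":0,"dp":[0,0,-0.4],"rotation":[0,0,0]}]'; python3 - <<'E'
from h import *
C=cam('wrist'); p,d=bot.read_camera('wrist'); np.savez('w25.npz',p=p,d=d,K=C[0],R=C[1],t=C[2]); save('w25',p)
E
```

```text
time: 22.37
tool_pos: [0.4755, -0.3837, 0.0484]
tcp_rot: [-2.162, 0.097, 2.187]
wrist_force: [-24.2, 0.3, 15.6]
width: 0.001
```

View pics/w25.png

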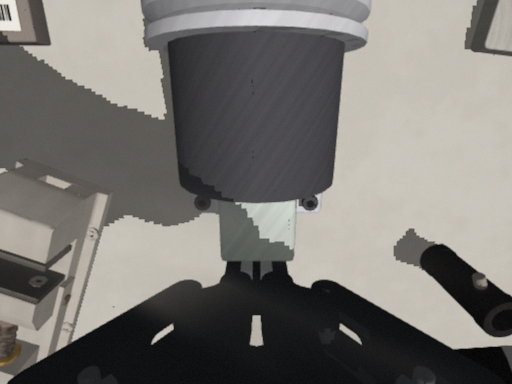

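Hard stop: the force doubled with no travel, and the head is against the hub at (257,200). I'll back off, rise, and check.

```bash
python3 -m creep '[{"grip":0,"dp":[0,0,1],"rotation":[0,0,0]},{"grip":0,"dp":[0,0,3],"rotation":[0,0,0]},{"grip":0,"dp":[-2,0,6],"rotation":[0,0,0]},{"grip":0,"dp":[-6,0,8],"rotation":[0,0,0]},{"grip":0,"dp":[-8,0,8],"rotation":[0,0,0]}]'; python3 -m creep '[{"grip":0,"dp":[0,0,0],"rotation":[0,0,0]},{"grip":0,"dp":[0,0,0],"rotation":[0,0,0]},{"grip":0,"dp":[0,0,0],"rotation":[0,0,0]}]'; python3 - <<'E'
from h import *
C=cam('wrist'); p,d=bot.read_camera('wrist'); np.savez('w26.npz',p=p,d=d,K=C[0],R=C[1],t=C[2]); save('w26',p)
p2,_=bot.read_camera('scene');save('s26',cv2.resize(p2[190:310,270:420],None,fx=4,fy=4))
P=pts(C,d); h=(P[...,2]>.082)&(P[...,2]<.0935)&(p[...,1]>120); h[:, :200]=0;h[:,320:]=0;h[150:]=0
Q=P[h]; print(len(Q),cv2.minAreaRect((Q[:,:2]*1000).astype(np.float32)),Q.mean(0),np.median(Q[:,2]))
m=np.array([.5175,-.3890]);u=np.array([.9959,-.0906]);c=np.array(cv2.minAreaRect((Q[:,:2]*1000).astype(np.float32))[0])/1000-m
print('rel',c@u,c@np.array([.0906,.9959]))
for col in (240,250,258,266,280): 
    print(col,[tuple((P[v,col]*1000).round(0).astype(int)) for v in range(0,110,6)])
E
```

```text
time: 22.83
tool_pos: [0.4004, -0.3767, 0.1296]
tcp_rot: [-2.176, 0.103, 2.172]
wrist_force: [0.9, -1.1, -0.1]
width: -0.005
time: 23.08
tool_pos: [0.4031, -0.3772, 0.1284]
tcp_rot: [-2.179, 0.103, 2.171]
wrist_force: [-0.5, 0.4, -1.1]
width: 0.001
2752 ((502.0342102050781, -388.18701171875), (32.06791305541992, 29.039730072021484), 84.6730728149414) [ 0.50220485 -0.38806499  0.08868862] 0.08871951712479353
rel -0.015476036795043932 -0.0005915455261230078
240 [(np.int64(533), np.int64(-382), np.int64(97)), (np.int64(531), np.int64(-381), np.int64(96)), (np.int64(528), np.int64(-381), np.int64(96)), (np.int64(525), np.int64(-381), np.int64(95)), (np.int64(522), np.int64(-380), np.int64(94)), (np.int64(519), np.int64(-380), np.int64(94)), (np.int64(517), np.int64(-380), np.int64(89)), (np.int64(514), np.int64(-379), np.int64(89)), (np.int64(511), np.int64(-379), np.int64(89)), (np.int64(508), np.int64(-379), np.int64(88)), (np.int64(504), np.int64(-378), np.int64(89)), (np.int64(501), np.int64(-378), np.int64(88)), (np.int64(498), np.int64(-378), np.int64(89)), (np.int64(494), np.int64
[... 3149 characters left out ...]
int64(520), np.int64(-403), np.int64(93)), (np.int64(517), np.int64(-403), np.int64(92)), (np.int64(515), np.int64(-403), np.int64(89)), (np.int64(512), np.int64(-403), np.int64(88)), (np.int64(508), np.int64(-402), np.int64(90)), (np.int64(505), np.int64(-402), np.int64(89)), (np.int64(502), np.int64(-402), np.int64(89)), (np.int64(499), np.int64(-402), np.int64(90)), (np.int64(495), np.int64(-402), np.int64(89)), (np.int64(492), np.int64(-401), np.int64(89)), (np.int64(489), np.int64(-401), np.int64(89)), (np.int64(486), np.int64(-407), np.int64(12)), (np.int64(481), np.int64(-407), np.int64(12)), (np.int64(476), np.int64(-407), np.int64(11)), (np.int64(471), np.int64(-407), np.int64(-1))]
```

View pics/w26.png

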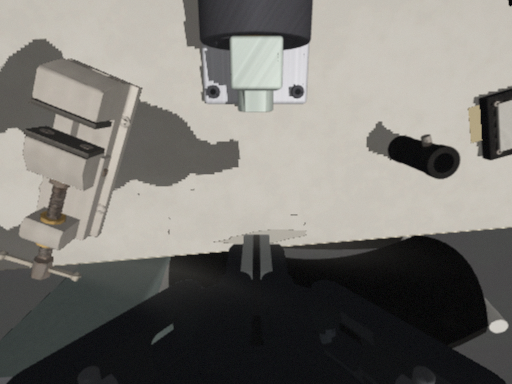

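View pics/s26.png

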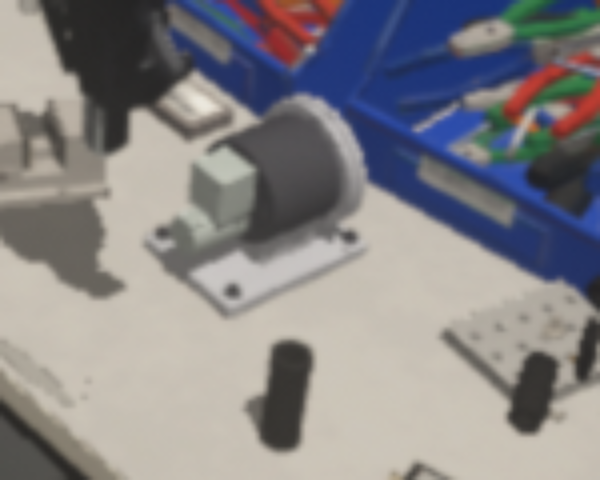

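The head is flush with the hub: x = -15.5 mm, y = -0.6 mm, yaw -5.3°, no gap in the depth rows. The robot is clear of everything, so I'm handing in.

```bash
python3 -c "
from workcell import bot
print(bot.finish_job())"
```

```text
the job is handed in; nothing more can be done
None
```

The key is driven home in the hub and released, and I have handed the job in. However, one wrist reading during the run was above the 120 N limit, so the run may be judged failed.

**What I did:** I lifted the key out of the holder by its thin end, laid it flat on the bench and let go. I then took it by the head, started it about 43 mm into the slot, and released it with the head about 50 mm from the hub. Last, I pushed the head home with the closed fingertips.

**Last checks:**

| Check | Result |
|---|---|
| Head position from slot mouth | x ≈ -15.5 mm, y ≈ -0.6 mm |
| Head height from slot mouth | ≈ +16.7 mm (top 88.7 mm above the bench) |
| Head yaw | Within about 0.2° of the slot |
| Hard stop | Force doubled to about 24 N with no more travel |
| Robot | Clear of everything, wrist force near zero |
| Time used | About 23 s of the 70 s |

The shoe lift could not be read directly. I inferred it from the key's position.

**What failed or disagreed:**
- **Over-force:** my first attempt pulled the key forward, as the task says. The holder's front walls left only a narrow channel for the tail, so the head jammed. One wrist reading was (-82, -54, 79) N, about 126 N in total. After that I settled the key back and lifted it straight up.
- **Fingertip position:** the fingertips stood about 16 mm behind the reported TCP, not 14 mm ahead. I found this when the fingers first closed above the key, and worked from it afterwards.
- **Release on the bench:** the key dropped about 10 mm when I let go. It landed flat.
- **Bystanders:** I saw no contact with the lens mount, flat box or post holder, but I did not measure their positions before and after.

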